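# Demould clay knob blanks

## Robot

A 7-joint arm with a two-finger parallel gripper is mounted at the origin on the work surface. World frame = base frame: x ahead of the robot, y to its left, z up, the work surface at z = 0. Lengths are in m, angles in degrees, forces in N, time in s.
With the tool pointing down it reaches from about 0.425 to 0.875 m from the base axis. Payload 4.7 kg.
Tool frame: the origin (TCP) lies midway between the tips of the shut fingers; the grasp point (between the pads) lies env.grip_point_offset behind it (env.grip_point_offset is the distance from the TCP to the grasp point, in m); z points along the fingers, y is the line along which they close (so a half turn about z gives the same grasp; the last joint's range is limited). The gripper opens to 87 mm and grips with 3 to 60 N. Pads are 19 mm wide; open, the fingers measure 117 mm over their backs; the gripper's body (75 mm by 190 mm) begins 51 mm behind the grasp point.
Start: joints at [-70.411, 18.392, -4.016, 83.108, 1.295, 78.541, -3.26], TCP at [0.209, 0.615, 0.193] pointing down, gripper open.
Joint ranges: [-163.93, 163.93], [-17.29, 119.83], [-79.2, 71.16], [3.27, 140.29], [-89.18, 269.18], [5.43, 117.66], [-154.24, 154.24]. Speed limits (degrees/s): [147.25, 147.25, 180, 180, 180, 180, 180].

## Interface

Orientations are given as [roll, pitch, yaw] about the fixed x, y, z axes, in that order (R = Rz(yaw) Ry(pitch) Rx(roll)).
In Python, from cell import env gives the robot as it stands.
- The arm moves only by the shell command python3 -m creep 'ROWS' [FORCE]. ROWS is a JSON object of lists of equal length, an entry for each row: "translation": the shift along the tool's x, y, z in units of 0.08 m (1.0 is 0.08 m), a list of three; "turn": the turn, a rotation vector about the tool's x, y, z in units of 180 degrees (1.0 is 180 degrees), a list of three; "grip": the opening, from 0 (shut) to 1 (fully open). In form: {"translation": [[x, y, z], ...], "turn": [[ax, ay, az], ...], "grip": [grip, ...]}. A call has 1 to 5 rows; each row shifts and turns the commanded pose from where the row before left it, along the tool's axes as they then stand; what a row does not reach is not made up. A row lasts 1/8 s, in which the tool goes at most 62.5 mm and 10.7 degrees, less where a joint would pass 70% of its speed; a pose out of reach is approached as far as the arm can. A call with a number of a shift or a turn outside -1 to 1 is refused whole. A call with a gripper value outside its range is refused whole. The fingers move at their own pace and stop on an object; FORCE is the grip in N (left out, the last holds). Time passes only in rows, so rows that do not move let the fingers close. It gives the time, the measured TCP pose, the force, the opening and the grip force at its end, in the units of the state.
- env.get_obs(): the state, without advancing time (a new reading comes with each control period).
- env.read_camera(name): name is "scene" or "top" or "wrist"; returns a dict with "frame" (400x640x3 uint8, red, green, blue), "z_map" (400x640 float32, m along the optical axis (not along the pixel's ray), 0 where there is no reading), "K" (3x3 intrinsics, pixels), "rvec" (rotation vector, rad) and "tvec" (3), from world to camera coordinates, as OpenCV has them. Camera axes: x right, y down, z forward; pixel columns grow to the right and rows downward; lengths in m; the calibration is good to about 2 mm. A picture is of the moment at which its call begins.
- env.sign_off(): hands the job in; it is judged then, once.
The state is a dict: "time_s": time; "qpos": joint angles; "joint_velocities": joint speeds; "effort": joint torques, N m; "tool_pos": TCP position; "tool_rot": TCP orientation; "force": force on the tool from outside, world axes, zero at the start; "wrist_torque": the same for the moment, N m; "grip_width": finger opening in m; "grasp_force": force on a finger pad.
Only numpy, scipy, OpenCV 4.12 (cv2) and the standard library are available. Lean on these libraries where they do the work, as an engineer would, in place of code of your own. Each camera call takes 0.05 s, during which the arm holds its last target. There are 200 camera calls.

## Task

Demould the clay knob blanks: swing the latch aside, open the mould's lid so that it leans back, and with the J-shaped knock-out poker push every blank up out of its cavity from below through the access hole. Set all the blanks upright on the round ware board, none overhanging its edge, and leave the poker standing on its cork mat and the lid open. Do not disturb the bowl or the beaker.

Things in the scene. Friction and masses are not known exactly. Their poses are not given: they have to be found in the camera images.
- mould: Fixed four-cavity wooden press mould on end legs, long along its y. Origin: on the table under the middle of the row of cavities; z up, x to the hinge side (away from the robot at yaw 0). Block: x -38 to 38, y -135 to 125 mm, underside 65 and top 95 mm above the table; below it all is open from front to back for y -123 to 125. End block (y 125 to 170, top 103 mm) carries the latch.
- cavity2 (a point): Centre of the floor of cavity 2 (71 mm above the table). The cavities 1 to 4 lie at x = 0 and y = -87, -29, 29, 87 mm of the mould: round, 37.6 mm wide, 24 mm deep, each with a 20 mm access hole through its 6 mm thick floor.
- pad2 (a point): Face of the spring-loaded nylon pad in the back (+x) wall of cavity 2, 16 mm above the floor; every cavity has one. It squeezes the blank with about 3 N, so pushing a blank up takes a few newtons, and the blank stays at the height it is pushed to while 5 mm or more of it is still in the cavity.
- latch (a joint): The flat steel latch lever on the +y end block, turning about a vertical pivot. 0: it lies along the mould, over the lid, and blocks it. Grows as its knob swings in the +x direction of the mould (towards the hinge side), anticlockwise seen from above, up to 1.7 rad; clear of the lid from about 1.2 rad. Stiff enough to stay where left (0.05 N m).
- latch_knob (a point): Centre of the latch's upright black knob, 16 mm diameter, 24 mm tall, 45 mm from the pivot; its foot is 12 mm below this point and 8 mm above the lid's top face.
- latch_pivot (a point): Pivot axis of the latch at the knob's height (its z is vertical).
- lid (a joint): Angle of the wooden mould lid (74 x 258 x 8 mm, 0.22 kg), hinged along the mould's back (+x) top edge. 0 shut, pi/2 upright, 2.1 fully leaning back. Stiff hinge (0.2 N m): it stays where left.
- lid_bar (a point): Middle of the lid's round steel pull bar, 10 mm diameter, 90 mm long along the mould's y, held by an arm at each end; with the lid shut it stands 36 mm out from the front (-x) edge of the mould and at 99.5 mm height. 31 mm free between bar and mould edge; nothing below it but the table.
- lid_hinge (a point): On the hinge axis of the lid (the axis is the mould's y), 112 mm from the bar (bar 4 mm above it when shut).
- poker_grip (a point): Centre of the wooden handle of the knock-out poker, a J-shaped steel tool (0.3 kg) that stands by itself on its flat foot: handle 26 (x) x 18 (y) x 44 (z, upright) mm, its centre 120 mm above the underside of the foot, on a 10 mm square shank. Foot plate 92 x 30 x 8 mm along its x from -20 to 72 mm of the shank.
- poker_tip (a point): Top end of the poker's upturned pin, 9 mm diameter and 32 mm tall above the foot plate; 60 mm from the shank along the poker's +x and 40 mm above the underside of the foot (80 mm below the handle's centre). Axes as the poker's.
- poker_foot (a point): Centre of the underside of the poker's foot plate, 26 mm along +x from the shank.
- mat: Fixed cork mat, 160 (x) x 120 (y) x 5 mm, where the poker stands. Origin: centre of its underside, on the table.
- bat: Loose round ware board, 180 mm diameter, 14 mm thick, lying on the table. Origin: centre of its underside.
- bowl_c (a point): Bystander: ceramic bowl, 110 mm wide, 70 mm high; point 35 mm above its underside. Not part of the job.
- beaker_c (a point): Bystander: white ceramic beaker, 68 mm wide, 85 mm high; point 42 mm above its underside. Not part of the job.
- blank1_c (a point): Centre of clay knob blank 1, a stiff round disc 36 mm in diameter, 24 mm tall (z up, 45 g), if present in this run; starts in the cavity at y = -87 mm, its top flush with the mould's top.
- blank2_c (a point): Centre of clay knob blank 2, a stiff round disc 36 mm in diameter, 24 mm tall (z up, 45 g), if present in this run; starts in the cavity at y = -29 mm, its top flush with the mould's top.
- blank3_c (a point): Centre of clay knob blank 3, a stiff round disc 36 mm in diameter, 24 mm tall (z up, 45 g), if present in this run; starts in the cavity at y = 29 mm, its top flush with the mould's top.
- blank4_c (a point): Centre of clay knob blank 4, a stiff round disc 36 mm in diameter, 24 mm tall (z up, 45 g), if present in this run; starts in the cavity at y = 87 mm, its top flush with the mould's top.
Things that resemble listed ones, but are neither listed nor needed, are in the scene too. What is meant by the part that bears poker_grip is not orange, and is the larger of those in its own colour.

How it is judged (in metres and radians):
On the way, in this order (a step that is already met when the one before it is completed fails the run):
1. the latch is swung clear of the lid (1.2 rad or more) (value of joint latch above 1.2 rad), for 0.2 s.
2. the lid is open, leaning back beyond upright (1.65 rad or more) (value of joint lid above 1.65 rad), for 0.2 s.
3. a blank is pushed up at least 5 mm by the poker's pin under it (((z of blank1_c in the frame of mould between 0.088 and 0.125 m and distance between poker_tip and blank1_c below 0.018 m) or (z of blank2_c in the frame of mould between 0.088 and 0.125 m and distance between poker_tip and blank2_c below 0.018 m) or (z of blank3_c in the frame of mould between 0.088 and 0.125 m and distance between poker_tip and blank3_c below 0.018 m) or (z of blank4_c in the frame of mould between 0.088 and 0.125 m and distance between poker_tip and blank4_c below 0.018 m))), for 0.05 s.
At the end, for the whole second after the job is handed in: Every blank stands upright (within 0.15 rad) on the ware board with its centre within 78 mm of the board's centre; the poker stands upright on the cork mat, its foot's centre within 45 mm of the mat's centre; the lid is open at 1.6 rad or more and the latch at 1.1 rad or more (horizontal distance between each of blank1_c, blank2_c, blank3_c, blank4_c and bat below 0.078 m and z of blank1_c in the frame of bat between 0.022 and 0.03 m and angle between each of blank1_c, blank2_c, blank3_c, blank4_c's own z axis and vertical below 0.15 rad and z of blank2_c in the frame of bat between 0.022 and 0.03 m and z of blank3_c in the frame of bat between 0.022 and 0.03 m and z of blank4_c in the frame of bat between 0.022 and 0.03 m and horizontal distance between poker_foot and mat below 0.045 m and angle between poker_grip's own z axis and vertical below 0.1 rad and height (world z) of poker_grip below 0.13 m and value of joint lid above 1.6 rad and value of joint latch above 1.1 rad); the robot touches nothing.
It fails at once if the bowl is moved by more than 30 mm (distance of bowl_c from where it was at the start of the episode above 0.03 m).
It fails at once if the beaker is moved by more than 30 mm (distance of beaker_c from where it was at the start of the episode above 0.03 m).
Of blank1, blank2, blank3, blank4 only 3 to 4 are there at a start; the rules pass over those that are not, and their reading is None.
At some moment in a run one of bat may be knocked a few centimetres aside while the robot is not near it.
It also fails if it takes over 192 s, if anything falls off the work surface, if the arm or the gripper's body presses on something with over 40 N, if the wrist force passes 120 N, or if a joint passes its speed limit or range.

## Working session

There is one attempt and no reset: what is moved stays moved. The work goes in short steps, Python scripts to look and compute and a shell command to move; the robot and the scene stay as the last step left them, time stands still between calls to the robot, and variables do not carry over. Pictures are saved under pics/ and viewed, at most 15 in all, crops included, and the job is handed in when it is done.

```bash
ls; mkdir -p pics; cat > h.py <<'E'
import numpy as np, cv2
from cell import env
from scipy.spatial.transform import Rotation as R
def cam(n):
    c=env.read_camera(n); return c
def world(c,u,v,z=None):
    K=c['K'];Rm=cv2.Rodrigues(np.array(c['rvec'],float))[0];t=np.array(c['tvec'],float).ravel()
    ray=np.linalg.inv(K)@np.array([u,v,1.])
    C=-Rm.T@t
    if z is None:
        d=c['z_map'][int(round(v)),int(round(u))]; return Rm.T@(ray*d-t)
    r=Rm.T@ray; return C+r*(z-C[2])/r[2]
def cloud(c):
    K=c['K'];Rm=cv2.Rodrigues(np.array(c['rvec'],float))[0];t=np.array(c['tvec'],float).ravel()
    v,u=np.mgrid[0:400,0:640]; d=c['z_map']
    p=np.stack([(u-K[0,2])/K[0,0]*d,(v-K[1,2])/K[1,1]*d,d],-1)
    return (p-t)@Rm
def save(c,name,crop=None,s=1):
    f=c['frame'][...,::-1]
    if crop: x0,y0,x1,y1=crop; f=f[y0:y1,x0:x1]
    cv2.imwrite('pics/'+name,cv2.resize(f,None,fx=s,fy=s,interpolation=cv2.INTER_CUBIC))
E
python3 - <<'E'
from h import *
import pickle
for n in('scene','top'):
    c=cam(n); save(c,n+'0.png',None,1.25); pickle.dump(c,open(n+'0.pkl','wb'))
o=env.get_obs(); print(o,env.grip_point_offset)
E
```

```text
pics
{'time_s': 0.1, 'qpos': array([-70.41127191,  18.43483459,  -4.01667663,  83.16695236,
         1.29587085,  78.54244993,  -3.2601874 ]), 'joint_velocities': array([-0.09300323, -0.11512729, -0.04972746, -0.26729706,  0.06839368,
       -0.09536498, -0.01684447]), 'effort': array([-5.32259473e-04, -4.92573524e+01, -4.06156294e-01, -3.13402069e+01,
       -6.41855900e-02,  3.94625554e-02,  8.50384663e-05]), 'tool_pos': array([0.20913407, 0.61485797, 0.19227926]), 'tool_rot': array([-1.79901050e+02,  5.99159789e-03,  1.61221923e+02]), 'force': array([ 0.12678092, -0.062027  , -0.37412716]), 'wrist_torque': array([-0.00792158, -0.0467455 ,  0.04434816]), 'grasp_force': 0.0, 'grip_width': 0.08705224604507714} 0.0187
```

View pics/scene0.png

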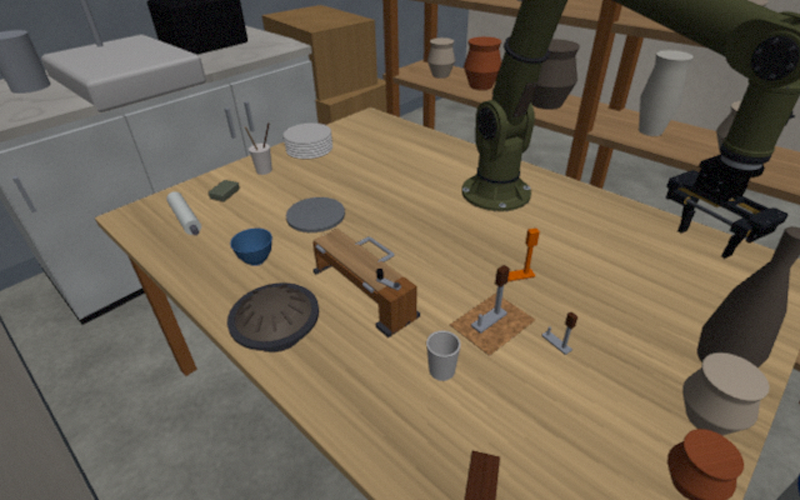

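View pics/top0.png

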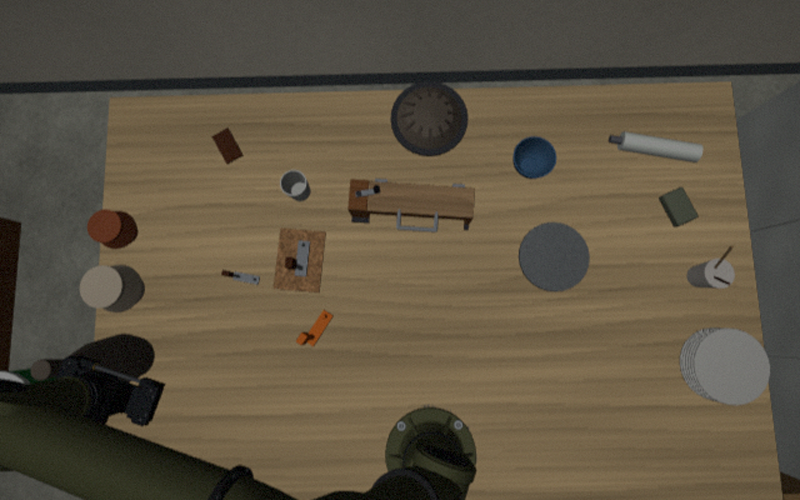

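Pokers (top view): grey on the mat at (297,258), small grey at (240,276), orange at (316,328). The grey one on the mat is the larger of the grey pair, so it is the one meant. Mould at (410,200) with its latch at the left (+y) end, bat (554,257), bowl (534,158), beaker (294,184).

```bash
python3 - <<'E'
from h import *
import pickle
c=pickle.load(open('top0.pkl','rb'))
a=c['frame'][130:250,170:390]
f=cv2.resize(a[...,::-1],None,fx=3.6,fy=3.6,interpolation=cv2.INTER_CUBIC)
f=cv2.convertScaleAbs(f,alpha=1.6)
cv2.imwrite('pics/topcrop.png',f)
P=cloud(c)
def seg(m,name):
    q=P[m]; 
    print(name,len(q),q.mean(0).round(4),q.min(0).round(4),q.max(0).round(4))
    return q
X,Y,Z=P[...,0],P[...,1],P[...,2]
u,v=np.meshgrid(np.arange(640),np.arange(400))
def rect(m):
    q=P[m][:,:2].astype(np.float32); r=cv2.minAreaRect(q); print(' rect',np.round(r[0],4),np.round(r[1],4),round(r[2],2))
box=lambda a,b,x,y:(u>a)&(u<x)&(v>b)&(v<y)
b=box(272,140,385,195)
print('tablez',np.median(Z[box(330,240,400,300)]))
m=b&(Z>.094)&(Z<.112);seg(m,'mouldtop');rect(m)
m=box(300,146,385,172)&(Z>.097)&(Z<.110);seg(m,'lid');rect(m)
m=b&(Z>.116)&(Z<.15);seg(m,'latch knob')
m=box(315,172,355,190)&(Z>.08)&(Z<.12);seg(m,'bar');rect(m)
bb=box(410,175,475,236)
m=bb&(Z>.009)&(Z<.02);q=seg(m,'bat');print(cv2.minEnclosingCircle(q[:,:2].astype(np.float32)))
m=box(220,185,255,230)&(Z>.1)&(Z<.2);seg(m,'handle');rect(m)
m=box(236,185,250,224)&(Z>.007)&(Z<.025);seg(m,'foot');rect(m)
m=box(215,180,262,236)&(Z>.002)&(Z<.008);seg(m,'mat');rect(m)
m=box(222,135,248,162)&(Z>.06);seg(m,'beaker')
m=box(405,105,448,145)&(Z>.05);seg(m,'bowl')
m=box(310,65,378,128)&(Z>.03);seg(m,'darkbowl')
E
```

```text
tablez 0.0017446401843313698
mouldtop 2592 [0.6133 0.029  0.1048] [ 0.5371 -0.1208  0.094 ] [0.6724 0.1869 0.112 ]
 rect [0.6025 0.0341] [0.3049 0.124 ] 84.47
lid 1812 [ 0.6148 -0.002   0.1048] [ 0.574  -0.1207  0.0971] [0.6554 0.1179 0.11  ]
 rect [ 0.6154 -0.0014] [0.2374 0.0777] 88.64
latch knob 44 [0.6349 0.1298 0.1276] [0.6249 0.1089 0.1161] [0.6443 0.1644 0.1399]
bar 169 [0.5505 0.0188 0.1042] [ 0.5371 -0.0437  0.0811] [0.5755 0.0701 0.1133]
 rect [0.5554 0.0131] [0.0379 0.1144] 1.33
bat 2357 [ 0.4791 -0.3311  0.0152] [ 0.3845 -0.4213  0.0091] [ 0.5695 -0.2399  0.02  ]
((0.4864805340766907, -0.3282414376735687), 0.11031381785869598)
handle 84 [0.4633 0.3167 0.1411] [0.4514 0.309  0.1065] [0.4766 0.3276 0.1526]
 rect [0.464  0.3184] [0.0185 0.0252] 89.29
foot 329 [0.4924 0.3125 0.013 ] [0.4351 0.2925 0.007 ] [0.5566 0.3324 0.0242]
 rect [0.4959 0.3121] [0.1219 0.0396] 0.73
mat 1309 [0.4856 0.3279 0.0051] [0.3956 0.2545 0.002 ] [0.5754 0.4024 0.008 ]
 rect [0.4855 0.3284] [0.1479 0.1797] 90.0
beaker 195 [0.6705 0.3251 0.0848] [0.3279 0.0521 0.06  ] [0.7015 0.357  1.2762]
bowl 316 [ 0.728  -0.2834  0.0914] [ 0.3279 -0.3348  0.05  ] [0.7804 0.0521 1.2762]
darkbowl 2924 [ 0.8284 -0.0174  0.0853] [ 0.3279 -0.1189  0.0496] [0.9377 0.0809 1.2762]
```

View pics/topcrop.png

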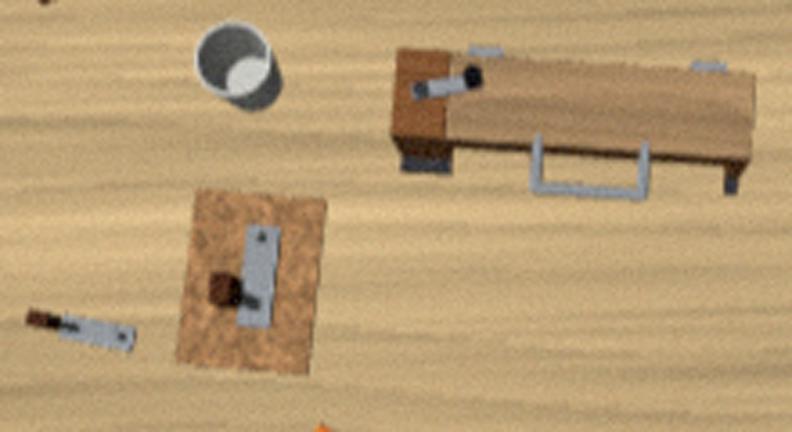

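Larger grey poker confirmed on the mat (crop: handle (224,288), pin (262,236)); the small grey one lies at (80,330). Mould end block corners (400,48) and (392,137), latch knob (473,76), pivot (420,90), and the bar runs (533,191)–(645,195).

```bash
cat >> h.py <<'E'
def arr(*x): return np.round(np.array(x),4).tolist()
E
python3 - <<'E'
from h import *
import pickle
c=pickle.load(open('top0.pkl','rb'))
w=lambda x,y,z:world(c,170+x/3.6-.36,130+y/3.6-.36,z)
for n,x,y,z in [('EB back L',400,48,.103),('EB front L',392,137,.103),('EB/lid front',446,141,.103),('EB/lid back',450,52,.103),('lid front R',750,158,.103),('lid back R',756,73,.103),
 ('knobtop',474,75,.135),('pivot',420,90,.115),('barL',533,191,.1),('barR',646,195,.1),
 ('handle top',224,286,.147),('shank foot',250,302,.013),('pin',262,236,.045),('foot far',263,226,.013),('foot near',255,326,.013),
 ('mat1',200,190,.005),('mat2',326,201,.005),('mat3',309,374,.005),('mat4',178,362,.005)]:
    print(n,w(x,y,z).round(4)[:2])
P=cloud(c);u,v=np.meshgrid(np.arange(640),np.arange(400))
box=lambda a,b,x,y:(u>a)&(u<x)&(v>b)&(v<y)
# bat by colour/edges
g=cv2.cvtColor(c['frame'],cv2.COLOR_RGB2HSV)
m=((g[...,1]<60)&box(405,170,480,240)).astype(np.uint8)
cs=max(cv2.findContours(m,0,1)[0],key=cv2.contourArea);(x,y),_,_=cv2.fitEllipse(cs);print('bat px',x,y,world(c,x,y,.014)[:2])
E
ls; python3 - <<'E'
from h import *
c=cam('scene')
import pickle; pickle.dump(c,open('scene0.pkl','wb'))
save(c,'s_mould.png',(240,170,360,275),6)
E
```

```text
EB back L [0.6698 0.1783]
EB front L [0.5928 0.1857]
EB/lid front [0.5882 0.1403]
EB/lid back [0.6653 0.1359]
lid front R [ 0.5674 -0.1145]
lid back R [ 0.6405 -0.1227]
knobtop [0.636  0.1141]
pivot [0.6297 0.1606]
barL [0.5443 0.0681]
barR [ 0.5386 -0.0265]
handle top [0.4645 0.316 ]
shank foot [0.4658 0.3239]
pin [0.5201 0.3069]
foot far [0.5342 0.3127]
foot near [0.4442 0.3193]
mat1 [0.57   0.3718]
mat2 [0.5571 0.2572]
mat3 [0.4009 0.2726]
mat4 [0.4143 0.3897]
bat px 442.8383483886719 205.11280822753906 [ 0.47734493 -0.3304015 ]
h.py
pics
scene0.pkl
top0.pkl
```

View pics/s_mould.png

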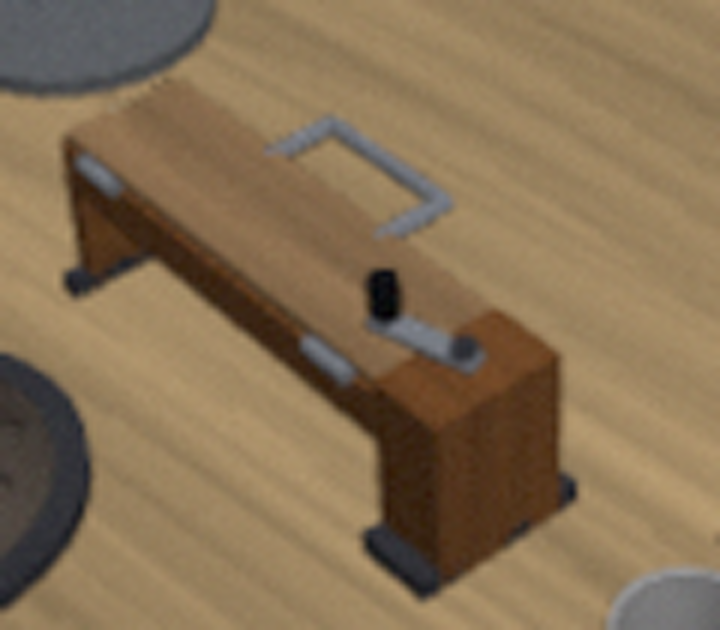

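```bash
cat > fit.py <<'E'
import numpy as np
def rigid(L,W):
    L=np.array(L,float);W=np.array(W,float)
    l=L-L.mean(0);w=W-W.mean(0)
    a=np.arctan2((l[:,0]*w[:,1]-l[:,1]*w[:,0]).sum(),(l*w).sum())
    Rm=np.array([[np.cos(a),-np.sin(a)],[np.sin(a),np.cos(a)]]);t=W.mean(0)-Rm@L.mean(0)
    return a,Rm,t,W-(L@Rm.T+t)
E
python3 - <<'E'
from fit import *
L=[(.038,.170),(-.038,.170),(-.037,.125),(.037,.125),(-.037,-.133),(.037,-.133)]
W=[(.6698,.1783),(.5928,.1857),(.5882,.1403),(.6653,.1359),(.5674,-.1145),(.6405,-.1227)]
a,R,t,r=rigid(L,W);print(np.degrees(a),t,'\n',r.round(4))
for n,p in dict(knob=(.636,.1141),piv=(.6297,.1606),barL=(.5443,.0681),barR=(.5386,-.0265)).items(): print(n,((np.array(p)-t)@R).round(4))
for n,p in dict(hinge=(.038,0),bar=(-.074,.0),c1=(0,-.087),c2=(0,-.029),c3=(0,.029),c4=(0,.087)).items(): print(n,(R@p+t).round(4))
E
```

```text
-5.147492794525506 [0.61582179 0.01338445] 
 [[ 0.0009 -0.001 ]
 [-0.0004 -0.0004]
 [-0.002  -0.0009]
 [ 0.0014  0.0013]
 [ 0.0004  0.0013]
 [-0.0002 -0.0003]]
knob [0.0111 0.1021]
piv [0.0006 0.1479]
barL [-0.0761  0.0481]
barR [-0.0733 -0.0467]
hinge [0.6537 0.01  ]
bar [0.5421 0.02  ]
c1 [ 0.608  -0.0733]
c2 [ 0.6132 -0.0155]
c3 [0.6184 0.0423]
c4 [0.6236 0.1   ]
```

```bash
cat > go.py <<'E'
import sys,numpy as np
from cell import env
from scipy.spatial.transform import Rotation as R
# usage: go.py x y z yaw : shift (tool axes NOW / tool axes after turning) and turn, in units
x,y,z,yaw=map(float,sys.argv[1:5]);o=env.get_obs()
A=R.from_euler('xyz',o['tool_rot'],degrees=True);B=R.from_euler('xyz',[180,0,yaw],degrees=True)
d=np.array([x,y,z])-o['tool_pos']
print('t',round(o['time_s'],2),'pos',o['tool_pos'].round(4),'rot',np.round(o['tool_rot'],1),'F',o['force'].round(1),'w',round(o['grip_width'],4),'gf',round(o['grasp_force'],1))
print('now',(A.inv().apply(d)/.08).round(3),'after',(B.inv().apply(d)/.08).round(3),'len mm',round(1e3*np.linalg.norm(d)),'turn',((A.inv()*B).as_rotvec()/np.pi).round(4))
E
T='[-0.589,-0.35,0]'; python3 -m creep '{"translation":[[-0.589,-0.35,0],[-0.589,-0.35,0],[-0.589,-0.35,0],[-0.589,-0.35,0],[-0.589,-0.35,0]],"turn":[[0,0,0],[0,0,0],[0,0,0],[0,0,0],[0,0,0]],"grip":[1,1,1,1,1]}'
python3 go.py .6355 .115 .19 85
```

```text
time_s: 0.78
tool_pos: [0.3881, 0.4054, 0.1931]
tool_rot: [-180.0, -0.0, 161.2]
force: [0.2, 0.5, 0.7]
grip_width: 0.0871
grasp_force: 0.0
t 0.78 pos [0.3881 0.4054 0.1931] rot [-180.    -0.   161.2] F [0.2 0.5 0.7] w 0.0871 gf 0.0
now [-4.096 -2.441  0.038] after [-3.346  3.396  0.039] len mm 381 turn [-0.     -0.      0.4235]
```

```bash
python3 -m creep '{"translation":[[-0.585,-0.349,0],[-0.585,-0.349,0],[-0.585,-0.349,0],[-0.585,-0.349,0],[-0.585,-0.349,0]],"turn":[[0,0,0],[0,0,0],[0,0,0],[0,0,0],[0,0,0]],"grip":[1,1,1,0.6,0.5]}' >/dev/null
python3 -m creep '{"translation":[[-0.585,-0.349,0],[-0.585,-0.349,0],[0,0,0],[0,0,0],[0,0,0]],"turn":[[0,0,0],[0,0,0],[0,0,0.053],[0,0,0.053],[0,0,0.053]],"grip":[0.5,0.5,0.5,0.5,0.5]}' >/dev/null
python3 -m creep '{"translation":[[0,0,0],[0,0,0],[0,0,0],[0,0,0],[0,0,0]],"turn":[[0,0,0.053],[0,0,0.053],[0,0,0.053],[0,0,0.053],[0,0,0.053]],"grip":[0.5,0.5,0.5,0.5,0.5]}'
python3 go.py .6355 .115 .118 85
```

```text
time_s: 2.65
tool_pos: [0.6342, 0.1166, 0.1928]
tool_rot: [-180.0, 0.0, 84.6]
force: [0.5, 0.9, -0.4]
grip_width: 0.0437
grasp_force: 0.0
t 2.65 pos [0.6342 0.1166 0.1928] rot [-180.     0.    84.6] F [ 0.5  0.9 -0.4] w 0.0437 gf 0.0
now [-0.018  0.018  0.935] after [-0.018  0.017  0.935] len mm 75 turn [-0.0002  0.     -0.0023]
```

Lower onto the knob and close gently.

```bash
python3 -m creep '{"translation":[[-0.018,0.018,0.45],[0,0,0.3],[0,0,0.185],[0,0,0],[0,0,0]],"turn":[[0,0,0],[0,0,0],[0,0,0],[0,0,0],[0,0,0]],"grip":[0.5,0.5,0.5,0.1,0]}' 8
python3 -m creep '{"translation":[[0,0,0],[0,0,0]],"turn":[[0,0,0],[0,0,0]],"grip":[0,0]}' 8
python3 - <<'E'
from h import *
c=cam('wrist');save(c,'w1.png')
import numpy as np
# arc waypoints, tool axes, yaw 85 constant
a=np.radians(-5.15);Rm=np.array([[np.cos(a),-np.sin(a)],[np.sin(a),np.cos(a)]]);
p=lambda th:Rm@np.array([.045*np.sin(th),-.045*np.cos(th)])
yw=np.radians(85);T=np.array([[np.cos(yw),np.sin(yw)],[np.sin(yw),-np.cos(yw)]])
th=np.linspace(.23,1.45,11)
for i in range(10): print(th[i+1].round(2),(T@(p(th[i+1])-p(th[i]))/.08).round(3))
E
```

```text
time_s: 3.28
tool_pos: [0.6366, 0.115, 0.1196]
tool_rot: [179.9, -0.0, 84.9]
force: [0.2, 0.8, 0.5]
grip_width: 0.0308
grasp_force: 0.0
time_s: 3.52
tool_pos: [0.6363, 0.115, 0.1193]
tool_rot: [179.9, -0.0, 84.9]
force: [0.2, -0.1, 0.2]
grip_width: 0.0116
grasp_force: 0.0
0.35 [0.02  0.066]
0.47 [0.027 0.063]
0.6 [0.035 0.059]
0.72 [0.042 0.054]
0.84 [0.048 0.049]
0.96 [0.054 0.043]
1.08 [0.058 0.036]
1.21 [0.062 0.028]
1.33 [0.065 0.021]
1.45 [0.067 0.013]
```

View pics/w1.png

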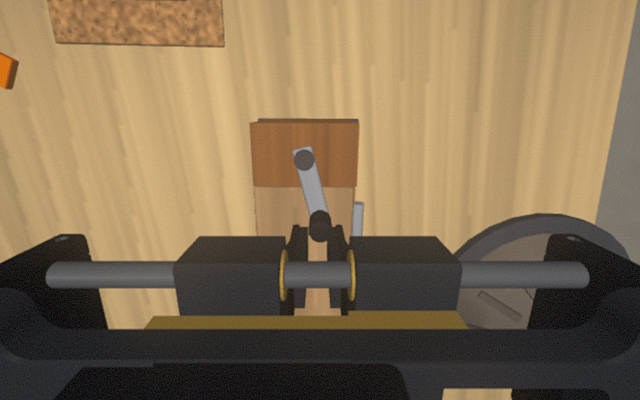

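The fingers (320,260) closed short of the knob, whose top is at about (320,219); measuring from the wrist view.

```bash
python3 - <<'E'
from h import *
c=cam('wrist')
for u,v in [(320,219),(319,228),(304,158),(252,187),(357,187)]: print(world(c,u,v).round(4),world(c,u,v,.135).round(4),world(c,u,v,.103).round(4))
E
python3 go.py .6355 .125 .118 85
```

```text
[0.6403 0.1229 0.132 ] [0.6404 0.1241 0.135 ] [0.6397 0.1117 0.103 ]
[0.6392 0.1184 0.1361] [0.6392 0.1179 0.135 ] [0.6383 0.1044 0.103 ]
[0.633  0.1612 0.1157] [0.634  0.1642 0.135 ] [0.6322 0.1591 0.103 ]
[5.663e-01 1.158e-01 1.000e-04] [0.6   0.149 0.135] [0.592  0.1411 0.103 ]
[0.6812 0.1061 0.0013] [0.6651 0.1433 0.135 ] [0.669  0.1344 0.103 ]
t 3.62 pos [0.6361 0.115  0.1189] rot [180.   -0.   84.9] F [0.3 0.7 0.4] w 0.0042 gf 0.0
now [ 0.124 -0.018  0.012] after [ 0.124 -0.018  0.012] len mm 10 turn [ 0.0002 -0.0001 -0.0006]
```

```bash
python3 - <<'E'
from h import *
c=cam('wrist');save(c,'w2.png',(260,130,380,270),4)
P=cloud(c);print(env.get_obs()['grip_width'],env.get_obs()['grasp_force'])
for v in range(205,250,4): print(v,P[v,320].round(4),P[v,303].round(4),c['frame'][v,320])
E
```

```text
0.0028624307394787894 0.0
205 [0.6407 0.126  0.1123] [0.628  0.1248 0.1054] [155 155 158]
209 [0.6404 0.1229 0.1121] [0.6275 0.1208 0.1028] [148 145 148]
213 [0.6403 0.1228 0.1202] [0.6273 0.1179 0.1038] [56 48 43]
217 [0.6402 0.1225 0.127 ] [0.627  0.1151 0.1047] [64 53 48]
221 [0.6401 0.1224 0.1341] [0.6267 0.112  0.1049] [62 52 49]
225 [0.6399 0.1204 0.1359] [0.6302 0.1266 0.1489] [56 50 37]
229 [0.6397 0.1181 0.1372] [0.6306 0.1272 0.1564] [60 55 46]
233 [0.6395 0.1156 0.1376] [0.6308 0.1271 0.1619] [60 56 47]
237 [0.6393 0.1123 0.1367] [0.6309 0.1266 0.1661] [53 47 38]
241 [0.639  0.1098 0.1372] [0.6311 0.1265 0.1709] [55 48 39]
245 [0.6378 0.0908 0.1044] [0.6311 0.1255 0.1735] [162 127  88]
249 [0.6375 0.0868 0.1033] [0.6313 0.1251 0.1771] [162 128  88]
```

View pics/w2.png

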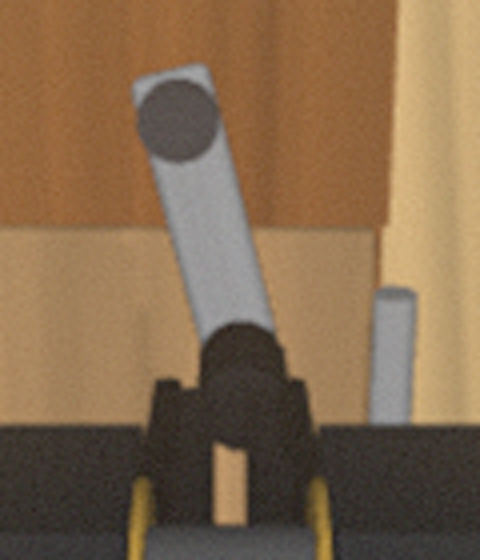

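```bash
python3 - <<'E'
from h import *
c=cam('wrist');P=cloud(c)
for u in (298,301,304,307,310,313,316,320,324,328,331,334,337,340):
    print(u,[ (v,*P[v,u].round(3).tolist()) for v in (222,226,230,236,244,252)])
o=env.get_obs();print(o['tool_pos'],o['grip_width'],o['qpos'])
E
```

```text
298 [(222, 0.623, 0.112, 0.105), (226, 0.622, 0.107, 0.103), (230, 0.622, 0.105, 0.104), (236, 0.635, 0.153, 0.224), (244, 0.635, 0.152, 0.227), (252, 0.635, 0.152, 0.232)]
301 [(222, 0.625, 0.111, 0.104), (226, 0.629, 0.127, 0.151), (230, 0.629, 0.127, 0.157), (236, 0.63, 0.127, 0.166), (244, 0.63, 0.127, 0.175), (252, 0.631, 0.127, 0.184)]
304 [(222, 0.627, 0.111, 0.104), (226, 0.631, 0.127, 0.15), (230, 0.631, 0.127, 0.157), (236, 0.631, 0.127, 0.165), (244, 0.632, 0.126, 0.174), (252, 0.632, 0.125, 0.181)]
307 [(222, 0.629, 0.11, 0.104), (226, 0.632, 0.126, 0.15), (230, 0.633, 0.125, 0.154), (236, 0.633, 0.125, 0.161), (244, 0.633, 0.126, 0.173), (252, 0.633, 0.125, 0.18)]
310 [(222, 0.633, 0.118, 0.124), (226, 0.633, 0.118, 0.132), (230, 0.634, 0.125, 0.153), (236, 0.634, 0.125, 0.162), (244, 0.635, 0.125, 0.171), (252, 0.635, 0.125, 0.181)]
313 [(222, 0.635, 0.121, 0.132), (226, 0.635, 0.12, 0.136), (230, 0.636, 0.125, 0.154), (236, 0.636, 0.125, 0.162), (244, 0.636, 0.125, 0.171), (252, 0.636, 0.125, 0.18)]
316 [(222, 0.637, 0.122, 0.135), (226, 0.637, 0.12, 0.136), (230, 0.63
[... 752 characters left out ...]
176), (252, 0.645, 0.124, 0.18)]
334 [(222, 0.65, 0.109, 0.104), (226, 0.648, 0.125, 0.151), (230, 0.648, 0.126, 0.158), (236, 0.648, 0.125, 0.164), (244, 0.647, 0.126, 0.176), (252, 0.647, 0.125, 0.182)]
337 [(222, 0.652, 0.109, 0.104), (226, 0.652, 0.106, 0.104), (230, 0.652, 0.102, 0.103), (236, 0.647, 0.152, 0.224), (244, 0.647, 0.15, 0.226), (252, 0.646, 0.151, 0.232)]
340 [(222, 0.654, 0.109, 0.104), (226, 0.654, 0.105, 0.104), (230, 0.654, 0.102, 0.105), (236, 0.648, 0.152, 0.224), (244, 0.648, 0.152, 0.229), (252, 0.647, 0.153, 0.236)]
[0.63591719 0.11497774 0.11871227] 0.0016545327051516988 [-36.09308104  22.02156302  30.00863268  90.22415624 -11.46140944
  70.81244773  -9.21643519]
```

The wrist depth puts the fingertips near z 0.147, about 28 mm above the reported TCP, so the shut fingers seem to hover over the knob. I'll check this with a gentle touch.

```bash
python3 -m creep '{"translation":[[0,0,0.025],[0,0,0.025],[0,0,0.025],[0,0,0.025]],"turn":[[0,0,0],[0,0,0],[0,0,0],[0,0,0]],"grip":[0,0,0,0]}'
python3 -m creep '{"translation":[[0,0,0.0125],[0,0,0]],"turn":[[0,0,0],[0,0,0]],"grip":[0,0]}'
python3 -m creep '{"translation":[[0,0,0.0125],[0,0,0]],"turn":[[0,0,0],[0,0,0]],"grip":[0,0]}'
```

```text
time_s: 4.22
tool_pos: [0.6358, 0.1149, 0.1103]
tool_rot: [-180.0, 0.0, 84.9]
force: [0.3, -0.5, 0.7]
grip_width: 0.0005
grasp_force: 0.0
time_s: 4.47
tool_pos: [0.6358, 0.115, 0.1094]
tool_rot: [-180.0, -0.0, 84.9]
force: [0.1, 0.6, 0.8]
grip_width: 0.0006
grasp_force: 0.0
time_s: 4.72
tool_pos: [0.6358, 0.1149, 0.1085]
tool_rot: [180.0, -0.0, 84.9]
force: [-0.5, -0.6, -0.9]
grip_width: 0.0001
grasp_force: 0.0
```

```bash
for i in 1; do python3 -m creep '{"translation":[[0,0,0.0125],[0,0,0]],"turn":[[0,0,0],[0,0,0]],"grip":[0,0]}' | grep -E 'force|pos'
python3 -m creep '{"translation":[[0,0,0.0125],[0,0,0]],"turn":[[0,0,0],[0,0,0]],"grip":[0,0]}'| grep -E 'force|pos'
python3 -m creep '{"translation":[[0,0,0.0125],[0,0,0]],"turn":[[0,0,0],[0,0,0]],"grip":[0,0]}'| grep -E 'force|pos'; done
python3 - <<'E'
from h import *
c=cam('wrist');P=cloud(c)
for u in (304,310,316,324): print(u,[ (v,*P[v,u].round(3).tolist()) for v in (218,222,224,226,228,230,234)])
E
```

```text
tool_pos: [0.6358, 0.1149, 0.1073]
force: [-0.4, -0.1, -1.0]
grasp_force: 0.0
tool_pos: [0.6359, 0.115, 0.1067]
force: [-0.4, -0.0, 0.9]
grasp_force: 0.6
tool_pos: [0.6363, 0.1149, 0.1065]
force: [-1.6, 0.8, 3.9]
grasp_force: 2.5
304 [(218, 0.629, 0.119, 0.105), (222, 0.629, 0.116, 0.104), (224, 0.628, 0.114, 0.103), (226, 0.631, 0.127, 0.139), (228, 0.631, 0.127, 0.142), (230, 0.631, 0.127, 0.145), (234, 0.632, 0.127, 0.15)]
310 [(218, 0.634, 0.121, 0.112), (222, 0.633, 0.118, 0.112), (224, 0.633, 0.118, 0.115), (226, 0.634, 0.119, 0.12), (228, 0.635, 0.125, 0.139), (230, 0.635, 0.125, 0.141), (234, 0.635, 0.125, 0.147)]
316 [(218, 0.638, 0.122, 0.116), (222, 0.638, 0.122, 0.123), (224, 0.638, 0.122, 0.126), (226, 0.638, 0.123, 0.13), (228, 0.638, 0.125, 0.139), (230, 0.638, 0.124, 0.141), (234, 0.638, 0.124, 0.146)]
324 [(218, 0.643, 0.123, 0.118), (222, 0.643, 0.123, 0.125), (224, 0.643, 0.122, 0.127), (226, 0.643, 0.123, 0.132), (228, 0.643, 0.124, 0.138), (230, 0.643, 0.125, 0.142), (234, 0.643, 0.124, 0.147)]
```

Contact came at reported z 0.1065 with the knob top at 0.1355, so true tip z = reported + 0.029. Now grip the knob.

```bash
python3 -m creep '{"translation":[[0,0,-0.15],[0,0,0],[0,0,0],[0,0,0],[0,0,0]],"turn":[[0,0,0],[0,0,0],[0,0,0],[0,0,0],[0,0,0]],"grip":[0.5,0.5,0.5,0.5,0.5]}' 8 | grep -E 'pos|width'
python3 -m creep '{"translation":[[0,0,0.15],[0,0,0.15],[0,0,0.08],[0,0,0],[0,0,0]],"turn":[[0,0,0],[0,0,0],[0,0,0],[0,0,0],[0,0,0]],"grip":[0.5,0.5,0.5,0.1,0.1]}' | grep -E 'pos|width|force'
python3 -m creep '{"translation":[[0,0,0],[0,0,0],[0,0,0],[0,0,0]],"turn":[[0,0,0],[0,0,0],[0,0,0],[0,0,0]],"grip":[0.1,0.1,0.1,0.1]}'
```

```text
tool_pos: [0.6356, 0.1149, 0.1171]
grip_width: 0.0402
tool_pos: [0.6361, 0.1149, 0.0873]
force: [0.1, 0.2, 0.2]
grip_width: 0.0309
grasp_force: 0.0
time_s: 7.28
tool_pos: [0.6365, 0.1145, 0.0876]
tool_rot: [179.9, 0.0, 84.9]
force: [0.9, -2.5, 0.6]
grip_width: 0.0154
grasp_force: 8.0
```

```bash
python3 -m creep '{"translation":[[0.023,0.064,0],[0.031,0.061,0],[0.038,0.057,0],[0.045,0.052,0],[0.051,0.046,0]],"turn":[[0,0,0],[0,0,0],[0,0,0],[0,0,0],[0,0,0]],"grip":[0.1,0.1,0.1,0.1,0.1]}' | grep -E 'pos|width|force'
python3 -m creep '{"translation":[[0.056,0.04,0],[0.06,0.033,0],[0.063,0.025,0],[0.066,0.016,0],[0.067,0.008,0]],"turn":[[0,0,0],[0,0,0],[0,0,0],[0,0,0],[0,0,0]],"grip":[0.1,0.1,0.1,0.1,0.1]}' | grep -E 'pos|width|force'
python3 -m creep '{"translation":[[0,0,0],[0,0,0],[0,0,0],[0,0,0],[0,0,0]],"turn":[[0,0,0],[0,0,0],[0,0,0],[0,0,0],[0,0,0]],"grip":[0.1,0.4,0.4,0.4,0.4]}'
python3 -m creep '{"translation":[[0,0,-0.3],[0,0,-0.5],[0,0,0]],"turn":[[0,0,0],[0,0,0],[0,0,0]],"grip":[0.5,0.5,0.5]}'
python3 - <<'E'
from h import *
c=cam('wrist');save(c,'w3.png')
E
python3 go.py 0.5421 0.02 .09 85
```

```text
tool_pos: [0.6599, 0.1282, 0.0872]
force: [-2.0, -2.3, 5.1]
grip_width: 0.0154
grasp_force: 8.0
tool_pos: [0.6739, 0.151, 0.0875]
force: [5.8, -4.7, 1.4]
grip_width: 0.0157
grasp_force: 8.0
time_s: 9.15
tool_pos: [0.6708, 0.1526, 0.0866]
tool_rot: [-179.9, -0.0, 84.9]
force: [0.5, 0.3, 0.3]
grip_width: 0.0344
grasp_force: 0.0
time_s: 9.52
tool_pos: [0.6737, 0.1524, 0.1551]
tool_rot: [179.6, -0.2, 84.9]
force: [-0.2, 0.2, 0.8]
grip_width: 0.043
grasp_force: 0.0
t 9.57 pos [0.6724 0.1522 0.1528] rot [ 1.798e+02 -1.000e-01  8.490e+01] F [-0.5 -0.5  0.1] w 0.0436 gf 0.0
now [-1.792 -1.478  0.778] after [-1.788 -1.479  0.786] len mm 196 turn [ 0.0009 -0.0005 -0.0006]
```

View pics/w3.png

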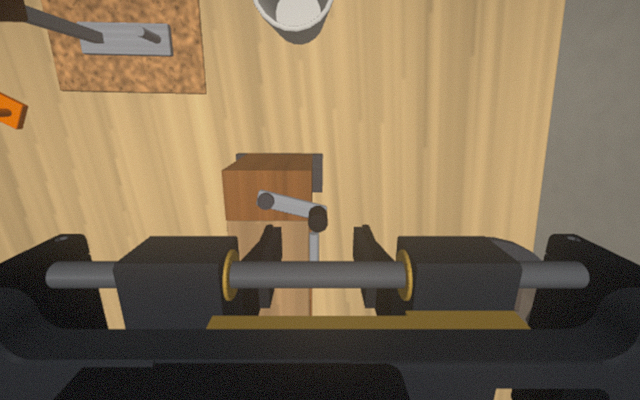

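The latch now points to the +x side, with its pivot at (265,200) and the knob at (317,213). Computing its angle.

```bash
python3 - <<'E'
from h import *
c=cam('wrist');P=cloud(c)
q=[P[y,x] for y,x in ((200,265),(212,317),(218,317),(224,317))];print(np.round(q,4))
d=world(c,317,218,.135)-world(c,265,200,.115); print(d.round(4), np.arctan2(d[0],-d[1])+np.radians(-5.15)*-1*-1)
# lid bar?
E
python3 - <<'E'
from h import *
c=cam('top');P=cloud(c)
w=P[130:175,270:310];k=(w[...,2]>.127)&(w[...,2]<.145);print(w[k].mean(0),k.sum())
E
```

```text
[[0.6321 0.1615 0.1163]
 [0.6739 0.1513 0.1271]
 [0.6738 0.15   0.1369]
 [0.6734 0.1454 0.1376]]
[ 0.0418 -0.0119  0.02  ] 1.2037271108549217
[nan nan nan] 0<stdin>:3: RuntimeWarning: Mean of empty slice.
  ret = um.true_divide(
```

Latch at about 1.38 rad. Next, grip the lid bar.

```bash
python3 -m creep '{"translation":[[-0.451,-0.379,0],[-0.451,-0.379,0],[-0.451,-0.379,0],[-0.451,-0.379,0],[0,0,0.3]],"turn":[[0,0,0],[0,0,0],[0,0,0],[0,0,0],[0,0,0]],"grip":[0.3,0.3,0.3,0.3,0.3]}' 20 | grep -E 'pos|width|force'
python3 - <<'E'
from h import *
c=cam('wrist');save(c,'w4.png')
E
python3 go.py .539 .019 .0605 85
```

```text
tool_pos: [0.5364, 0.0158, 0.1275]
force: [1.2, 0.4, 0.5]
grip_width: 0.026
grasp_force: 0.0
t 10.35 pos [0.5344 0.0176 0.1233] rot [-179.7    0.    84.8] F [-1.8  0.5 -2.6] w 0.0266 gf 0.0
now [0.023 0.059 0.785] after [0.023 0.056 0.785] len mm 63 turn [-0.0015  0.0001 -0.0013]
```

View pics/w4.png

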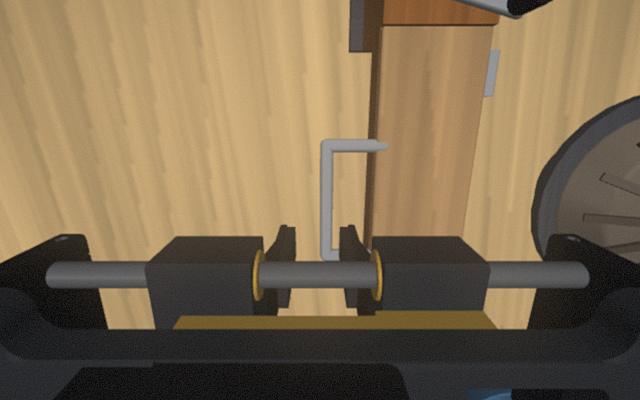

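Bar at (327,145–258), between the fingers and about 4 mm right of centre, which agrees with the computed shift. Measuring the bar and descending.

```bash
python3 - <<'E'
from h import *
c=cam('wrist')
for v in (146,180,200,220,257): print(world(c,326.5,v,.1045).round(4),world(c,326.5,v).round(4))
o=env.get_obs();print(o['tool_pos'])
E
python3 -m creep '{"translation":[[0.02,0.045,0.3],[0,0,0.3],[0,0,0.19],[0,0,0],[0,0,0]],"turn":[[0,0,0],[0,0,0],[0,0,0],[0,0,0],[0,0,0]],"grip":[0.3,0.3,0.3,0.3,0.05]}' 20 | grep -E 'pos|width|force'
python3 -m creep '{"translation":[[0,0,0],[0,0,0],[0,0,0]],"turn":[[0,0,0],[0,0,0],[0,0,0]],"grip":[0.05,0.05,0.05]}' | grep -E 'pos|width|force'
```

```text
[0.5472 0.0684 0.1045] [0.5473 0.0683 0.1035]
[0.5452 0.0435 0.1045] [0.5452 0.0434 0.1041]
[0.544  0.028  0.1045] [0.544  0.0281 0.1047]
[0.5427 0.0119 0.1045] [0.5427 0.0115 0.1036]
[ 0.5402 -0.0197  0.1045] [ 0.5401 -0.0202  0.1036]
[0.53468895 0.01862479 0.12414175]
tool_pos: [0.5422, 0.0204, 0.0646]
force: [0.6, 0.0, -0.2]
grip_width: 0.022
grasp_force: 0.0
tool_pos: [0.5441, 0.0202, 0.0651]
force: [5.1, -0.4, -1.1]
grip_width: 0.0093
grasp_force: 20.0
```

```bash
python3 -m creep '{"translation":[[0,0.018,-0.181],[0,0.042,-0.177],[0,0.064,-0.17],[0,0.086,-0.16],[0,0.106,-0.148]],"turn":[[0,0,0],[0,0,0],[0,0,0],[0,0,0],[0,0,0]],"grip":[0.05,0.05,0.05,0.05,0.05]}' 20 | grep -E 'pos|width|force'
```

```text
tool_pos: [0.5671, 0.0179, 0.1305]
force: [6.0, -0.6, -10.5]
grip_width: 0.009
grasp_force: 20.0
```

```bash
python3 -m creep '{"translation":[[0,0.124,-0.133],[0,0.14,-0.116],[0,0.154,-0.097],[0,0.165,-0.076],[0,0.174,-0.054]],"turn":[[0,0,0],[0,0,0],[0,0,0],[0,0,0],[0,0,0]],"grip":[0.05,0.05,0.05,0.05,0.05]}' 20 | grep -E 'pos|width|force'
python3 -m creep '{"translation":[[0,0.179,-0.031],[0,0.182,-0.007],[0,0.181,0.016],[0,0.178,0.04],[0,0.171,0.062]],"turn":[[0,0,0],[0,0,0],[0,0,0],[0,0,0],[0,0,0]],"grip":[0.05,0.05,0.05,0.05,0.05]}' 20 | grep -E 'pos|width|force'
python3 -m creep '{"translation":[[0,0,0],[0,0,0],[0,0,0]],"turn":[[0,0,0],[0,0,0],[0,0,0]],"grip":[0.05,0.05,0.05]}' | grep -E 'pos|width|force'
```

```text
tool_pos: [0.6254, 0.0125, 0.1706]
force: [-4.2, -0.4, 2.7]
grip_width: 0.0096
grasp_force: 20.0
tool_pos: [0.6986, 0.0056, 0.1629]
force: [-3.3, -1.9, 3.6]
grip_width: 0.0092
grasp_force: 20.0
tool_pos: [0.6984, 0.0056, 0.1627]
force: [3.0, -2.6, 0.3]
grip_width: 0.0094
grasp_force: 20.0
```

```bash
python3 -m creep '{"translation":[[0,0,0],[0,0,0],[0,0,-0.2],[0,0,-0.4],[0,0,-0.4]],"turn":[[0,0,0],[0,0,0],[0,0,0],[0,0,0],[0,0,0]],"grip":[0.35,0.35,0.35,0.35,0.35]}' | grep -E 'pos|width|force'
python3 -m creep '{"translation":[[0.45,-0.406,0],[0.45,-0.406,0],[0.45,-0.406,0],[0.45,-0.406,0],[0.45,-0.406,0]],"turn":[[0,0,0],[0,0,0],[0,0,0],[0,0,0],[0,0,0]],"grip":[0.35,0.4,0.5,0.6,0.6]}' | grep -E 'pos|width|force'
python3 -m creep '{"translation":[[0.45,-0.406,0],[0.45,-0.406,0],[0.45,-0.406,0],[0,0,0],[0,0,0]],"turn":[[0,0,0],[0,0,0],[0,0,0],[0,0,-0.0556],[0,0,-0.0556]],"grip":[0.6,0.6,0.6,0.6,0.6]}' | grep -E 'pos|width|force'
python3 -m creep '{"translation":[[0,0,0],[0,0,0],[0,0,0],[0,0,0],[0,0,0]],"turn":[[0,0,-0.0556],[0,0,-0.0556],[0,0,-0.0556],[0,0,-0.0556],[0,0,-0.0556]],"grip":[0.6,0.6,0.6,0.6,0.6]}' | grep -E 'pos|width|force'
python3 -m creep '{"translation":[[0,0,0],[0,0,0],[0,0,0]],"turn":[[0,0,-0.0556],[0,0,-0.0556],[0,0,0]],"grip":[0.6,0.6,0.6]}'
python3 - <<'E'
from h import *
c=cam('wrist');cv2.imwrite('pics/w5.png',c['frame'][...,::-1])
P=cloud(c);m=(P[...,2]>.13)&(P[...,2]<.155)&(abs(P[...,0]-.464)<.03)&(abs(P[...,1]-.317)<.03)
q=P[m];print(len(q),q.mean(0).round(4),np.percentile(q,[2,98],axis=0).round(4))
c=cam('top');P=cloud(c)
b=(P[...,2]>.16)&(P[...,2]<.23)&(P[...,0]>.66)&(P[...,0]<.75)&(abs(P[...,1])<.12);print('bar',b.sum(),P[b].mean(0).round(4))
save(c,'t5.png',(190,130,400,250),3.8)
E
python3 go.py .464 .317 .0958 175
```

```text
tool_pos: [0.6978, 0.0068, 0.2443]
force: [0.0, -0.1, -0.1]
grip_width: 0.03
grasp_force: 0.0
tool_pos: [0.5512, 0.2015, 0.2438]
force: [-0.6, 1.6, -0.6]
grip_width: 0.0504
grasp_force: 0.0
tool_pos: [0.4642, 0.3172, 0.2438]
force: [-0.1, -0.3, -0.3]
grip_width: 0.0524
grasp_force: 0.0
tool_pos: [0.4648, 0.3164, 0.2438]
force: [-0.3, 0.4, -0.2]
grip_width: 0.0523
grasp_force: 0.0
time_s: 16.52
tool_pos: [0.4649, 0.3164, 0.2436]
tool_rot: [179.9, 0.0, 174.9]
force: [0.4, 0.2, 0.3]
grip_width: 0.0523
grasp_force: 0.0
481 [0.4642 0.3197 0.1463] [[0.4529 0.3108 0.1322]
 [0.4782 0.3285 0.149 ]]
bar 478 [0.687  0.0024 0.1776]
t 16.62 pos [0.4648 0.3163 0.2431] rot [180.    0.  174.8] F [0.  0.9 1.2] w 0.0522 gf 0.0
now [0.012 0.007 1.842] after [0.011 0.008 1.842] len mm 147 turn [ 0.0002  0.0001 -0.0012]
```

View pics/t5.png

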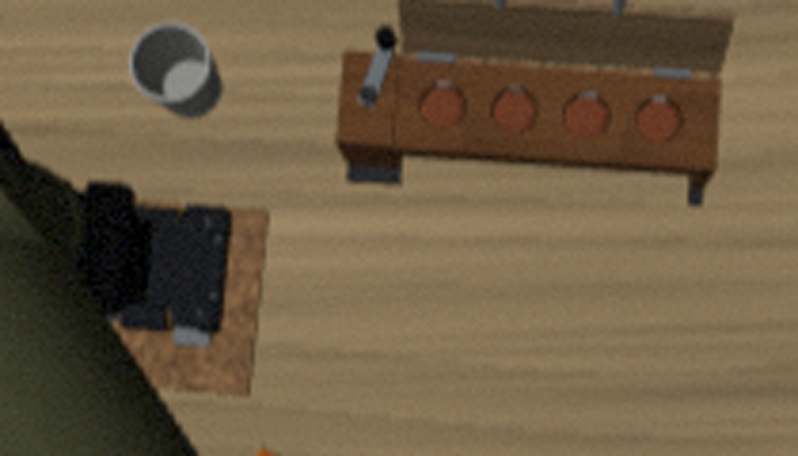

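View pics/w5.png

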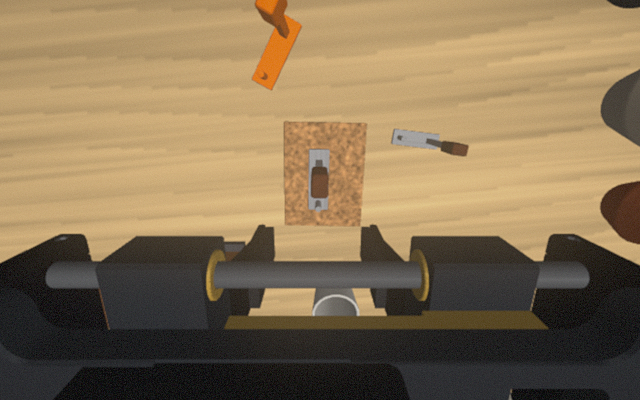

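Lid open (leaning back) with the latch clear, and four blanks at crop (442,105), (515,110), (586,115), (659,119). The poker lines up under the gripper at wrist (319,183). Descend and grip the handle.

```bash
python3 -m creep '{"translation":[[0,0,0.52],[0,0,0.52],[0,0,0.52],[0,0,0.4],[0,0,0.12]],"turn":[[0,0,0],[0,0,0],[0,0,0],[0,0,0],[0,0,0]],"grip":[0.6,0.6,0.6,0.6,0.6]}' 50 | grep -E 'pos|width|force'
python3 -m creep '{"translation":[[0,0,0],[0,0,0],[0,0,0],[0,0,0],[0,0,0]],"turn":[[0,0,0],[0,0,0],[0,0,0],[0,0,0],[0,0,0]],"grip":[0.1,0.1,0.1,0.1,0.1]}' | grep -E 'pos|width|force'
python3 -m creep '{"translation":[[0,0,0],[0,0,-0.1],[0,0,-0.3],[0,0,-0.3],[0,0,0]],"turn":[[0,0,0],[0,0,0],[0,0,0],[0,0,0],[0,0,0]],"grip":[0.1,0.1,0.1,0.1,0.1]}'
```

```text
tool_pos: [0.4635, 0.3154, 0.0742]
force: [0.1, -0.3, -0.0]
grip_width: 0.0522
grasp_force: 0.0
tool_pos: [0.4651, 0.3166, 0.0767]
force: [-0.6, 0.8, 2.1]
grip_width: 0.018
grasp_force: 49.9
time_s: 18.5
tool_pos: [0.4658, 0.3167, 0.1334]
tool_rot: [179.9, 0.1, 175.0]
force: [0.3, -0.1, -3.2]
grip_width: 0.0178
grasp_force: 49.9
```

```bash
python3 - <<'E'
from h import *
from fit import *
c=cam('top')
g=c['frame'].astype(int);m=((g[...,0]>1.7*g[...,1])&(g[...,0]>60)).astype(np.uint8)
L=[];W=[]
n,lab,st,ce=cv2.connectedComponentsWithStats(m[140:175,290:380])
for i in range(1,n):
    if st[i,4]>25: p=world(c,ce[i][0]+290,ce[i][1]+140,.095);print(st[i,4],ce[i]+[290,140],p.round(4)); W.append(p[:2])
W=sorted(W,key=lambda p:p[1])
if len(W)==4:
    a,R_,t,r=rigid([(0,-.087),(0,-.029),(0,.029),(0,.087)],W);print(np.degrees(a),t,r.round(4))
E
python3 go.py .4652 .1122 .0867 175
```

```text
88 [306.31818182 157.89772727] [0.6231 0.1013 0.095 ]
96 [325.23958333 159.30208333] [0.6173 0.0435 0.095 ]
94 [343.93617021 160.44680851] [ 0.6123 -0.0135  0.095 ]
93 [362.75268817 161.62365591] [ 0.6072 -0.0708  0.095 ]
-5.259078344219243 [0.61495783 0.01512534] [[ 0.0002  0.0007]
 [-0.      0.0002]
 [-0.0003 -0.0005]
 [ 0.0002 -0.0005]]
t 18.55 pos [0.4649 0.3162 0.132 ] rot [180.   0. 175.] F [-1.2 -0.7 -2.9] w 0.0177 gf 49.9
now [-0.228 -2.54   0.565] after [-0.226 -2.539  0.566] len mm 209 turn [ 0.0001  0.0001 -0.0002]
```

```bash
python3 -m creep '{"translation":[[-0.046,-0.508,0],[-0.046,-0.508,0],[-0.046,-0.508,0.1],[-0.046,-0.508,0.2],[-0.046,-0.508,0.266]],"turn":[[0,0,0],[0,0,0],[0,0,0],[0,0,0],[0,0,0]],"grip":[0.1,0.1,0.1,0.1,0.1]}' 60 | grep -E 'pos|width|force'
python3 -m creep '{"translation":[[0,0,0],[0,0,0]],"turn":[[0,0,0],[0,0,0]],"grip":[0.1,0.1]}' | grep -E 'pos|width|force'
python3 - <<'E'
from h import *
c=cam('scene');save(c,'s6.png',(220,150,430,290),3.8)
P=cloud(c)
# pin and foot candidates
E
python3 go.py .5645 .1039 .0867 175
```

```text
tool_pos: [0.4644, 0.1106, 0.0851]
force: [1.0, 0.4, -3.6]
grip_width: 0.0177
grasp_force: 59.9
tool_pos: [0.4645, 0.1123, 0.0858]
force: [0.5, 0.3, -3.5]
grip_width: 0.0178
grasp_force: 59.9
t 19.48 pos [0.465  0.113  0.0863] rot [-180.   -0.  175.] F [ 0.3  0.8 -2.7] w 0.0177 gf 59.9
now [-1.249 -0.005 -0.006] after [-1.249 -0.005 -0.005] len mm 100 turn [-0.     -0.0002  0.0002]
```

View pics/s6.png

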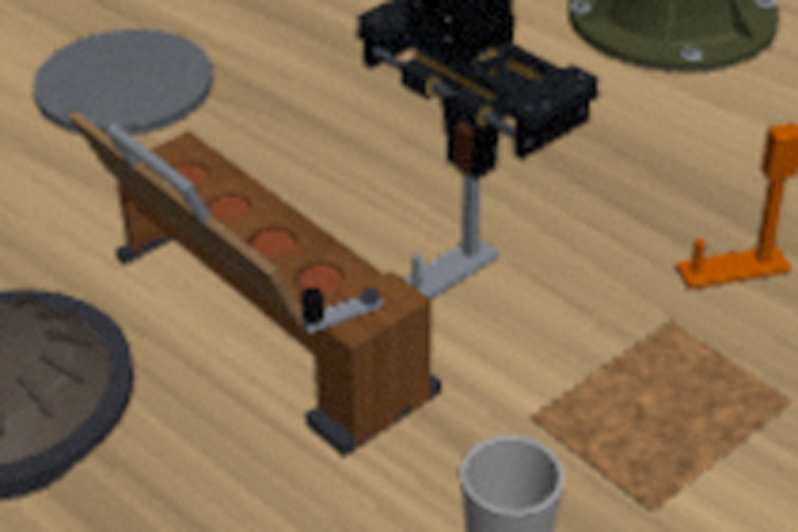

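The poker hangs upright in front of the mould, pin tip at crop (418,258). Checking its xy.

```bash
python3 - <<'E'
from h import *
c=cam('scene');
for x,y in((418,257),(417,280),(471,250)): 
    u,v=220+x/3.8-.37,150+y/3.8-.37;print(u,v,world(c,u,v).round(4),world(c,u,v,.0545).round(4),world(c,u,v,.023).round(4))
t=cam('top');P=cloud(t)
m=(abs(P[...,0]-.52)<.05)&(abs(P[...,1]-.11)<.04)&(P[...,2]>.012)&(P[...,2]<.07)
q=P[m];print(m.sum(),q[q[:,2]>.04].round(4)[:15], cv2.minAreaRect(q[q[:,2]<.035][:,:2].astype(np.float32)))
# scene check of cavity blanks
g=c['frame'].astype(int);mm=((g[...,0]>1.9*g[...,1])&(g[...,0]>60)).astype(np.uint8)
n,lab,st,ce=cv2.connectedComponentsWithStats(mm[185:235,255:320])
for i in range(1,n):
    if st[i,4]>20: p=world(c,ce[i][0]+255,ce[i][1]+185,.095);print(st[i,4],p.round(4))
E
```

```text
329.63 217.26157894736843 [0.5239 0.1092 0.0544] [0.524  0.1092 0.0545] [0.4967 0.0844 0.023 ]
329.3668421052632 223.31421052631578 [0.5257 0.1096 0.0313] [0.5452 0.1273 0.0545] [0.5188 0.1033 0.023 ]
343.57736842105265 215.41947368421052 [0.4672 0.1173 0.0308] [0.4889 0.1351 0.0545] [0.4601 0.1114 0.023 ]
0 [] ((0.0, 0.0), (0.0, 0.0), 0.0)
```

```bash
python3 -m creep '{"translation":[[-0.417,0,0],[-0.417,0,0],[-0.415,-0.005,0],[0,0,0],[0,0,0]],"turn":[[0,0,0],[0,0,0],[0,0,0],[0,0,0],[0,0,0]],"grip":[0.1,0.1,0.1,0.1,0.1]}' 60 | grep -E 'pos|width|force'
python3 -m creep '{"translation":[[0,0,-0.1],[0,0,-0.08],[0,0,0]],"turn":[[0,0,0],[0,0,0],[0,0,0]],"grip":[0.1,0.1,0.1]}' 60 | grep -E 'pos|width|force'
```

```text
tool_pos: [0.564, 0.1038, 0.0863]
force: [0.1, -1.2, -4.0]
grip_width: 0.0175
grasp_force: 60.0
tool_pos: [0.5651, 0.1034, 0.1022]
force: [-0.1, 0.5, -4.1]
grip_width: 0.0177
grasp_force: 60.0
```

The pin is inside the hole without contact. Push up.

```bash
python3 -m creep '{"translation":[[0,0,-0.06],[0,0,-0.06],[0,0,-0.06],[0,0,-0.04],[0,0,0]],"turn":[[0,0,0],[0,0,0],[0,0,0],[0,0,0],[0,0,0]],"grip":[0.1,0.1,0.1,0.1,0.1]}' 60 | grep -E 'pos|rot|force'
python3 - <<'E'
from h import *
c=cam('scene');save(c,'s7.png',(240,150,360,250),5)
P=cloud(c)
E
```

```text
tool_pos: [0.5646, 0.1031, 0.1191]
tool_rot: [180.0, -0.0, 175.0]
force: [-0.2, -0.3, -4.5]
grasp_force: 60.0
```

View pics/s7.png

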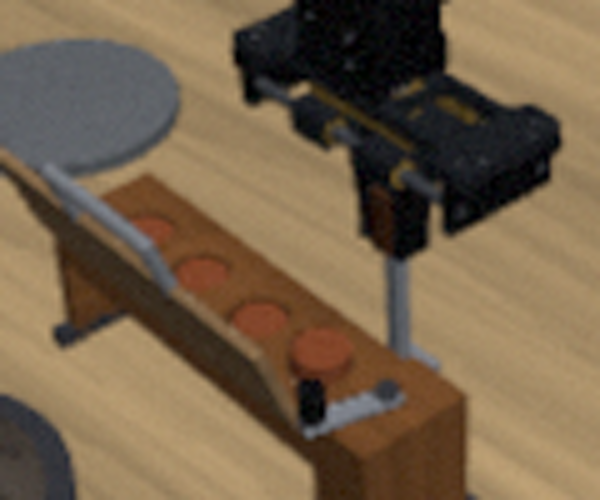

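Blank 4 has risen (crop (320,350)); measuring by how much.

```bash
cat > bl.py <<'E'
from h import *
P=cloud(cam('scene'))
for n,(x,y) in dict(c1=(.6076,-.072),c2=(.6128,-.0145),c3=(.618,.043),c4=(.6233,.1007)).items():
    m=(np.hypot(P[...,0]-x,P[...,1]-y)<.016)&(P[...,2]>.08)&(P[...,2]<.14);q=P[m]
    t=q[q[:,2]>np.median(q[:,2])-.004]; print(n,len(q),'top z',np.median(q[:,2]).round(4),'ctr',t.mean(0).round(4))
E
python3 bl.py
```

```text
c1 35 top z 0.0939 ctr [ 0.6046 -0.0707  0.0941]
c2 52 top z 0.0943 ctr [ 0.6142 -0.0132  0.0943]
c3 58 top z 0.0938 ctr [0.6188 0.0447 0.0939]
c4 58 top z 0.1105 ctr [0.6254 0.1029 0.1105]
```

Blank 4 is up by 16.5 mm. Now cavity 3.

```bash
python3 -m creep '{"translation":[[0,0,0.2],[0,0,0.22],[0,-0.365,0],[0,-0.36,0],[0,0,0]],"turn":[[0,0,0],[0,0,0],[0,0,0],[0,0,0],[0,0,0]],"grip":[0.1,0.1,0.1,0.1,0.1]}' 60 | grep -E 'pos|force'
python3 -m creep '{"translation":[[0,0,0],[0,0,-0.1],[0,0,-0.1],[0,0,0]],"turn":[[0,0,0],[0,0,0],[0,0,0],[0,0,0]],"grip":[0.1,0.1,0.1,0.1]}' 60 | grep -E 'pos|force'
python3 go.py .5592 .0457 .119 175
```

```text
tool_pos: [0.559, 0.0416, 0.0839]
force: [-0.2, -0.5, -3.6]
grasp_force: 60.0
tool_pos: [0.5605, 0.0459, 0.1022]
force: [0.4, 0.1, -3.1]
grasp_force: 60.0
t 22.43 pos [0.5605 0.0459 0.1022] rot [1.80e+02 1.00e-01 1.75e+02] F [ 0.4  0.1 -3.1] w 0.0177 gf 60.0
now [ 0.016 -0.003 -0.21 ] after [ 0.016 -0.004 -0.21 ] len mm 17 turn [0.0003 0.0006 0.0001]
```

```bash
python3 -m creep '{"translation":[[0.01,0,-0.06],[0,0,-0.06],[0,0,-0.06],[0,0,-0.03],[0,0,0]],"turn":[[0,0,0],[0,0,0],[0,0,0],[0,0,0],[0,0,0]],"grip":[0.1,0.1,0.1,0.1,0.1]}' 60 | grep -E 'pos|force'
python3 -m creep '{"translation":[[0,0,0.2],[0,0,0.22],[0,-0.365,0],[0,-0.36,0],[0,0,0]],"turn":[[0,0,0],[0,0,0],[0,0,0],[0,0,0],[0,0,0]],"grip":[0.1,0.1,0.1,0.1,0.1]}' 60 | grep -E 'pos|force'
python3 -m creep '{"translation":[[0,0,0],[0,0,-0.1],[0,0,-0.1],[0,0,0]],"turn":[[0,0,0],[0,0,0],[0,0,0],[0,0,0]],"grip":[0.1,0.1,0.1,0.1]}' 60 | grep -E 'pos|force'
python3 bl.py; python3 go.py .554 -.0118 .119 175
```

```text
tool_pos: [0.5589, 0.0455, 0.1183]
force: [0.3, 0.4, -4.9]
grasp_force: 60.0
tool_pos: [0.5527, -0.0161, 0.0831]
force: [0.3, 0.4, -3.4]
grasp_force: 60.0
tool_pos: [0.5549, -0.0119, 0.1016]
force: [-0.1, -0.1, -2.9]
grasp_force: 60.0
c1 33 top z 0.0946 ctr [ 0.6046 -0.0711  0.0946]
c2 54 top z 0.0943 ctr [ 0.6132 -0.0137  0.0945]
c3 58 top z 0.1098 ctr [0.6211 0.0453 0.1099]
c4 58 top z 0.1107 ctr [0.6258 0.1025 0.1107]
t 24.23 pos [ 0.5544 -0.0121  0.1011] rot [1.80e+02 1.00e-01 1.75e+02] F [-0.4 -0.3 -3.5] w 0.0175 gf 60.0
now [ 0.005  0.003 -0.224] after [ 0.006  0.003 -0.224] len mm 18 turn [0.0002 0.0005 0.    ]
```

```bash
python3 -m creep '{"translation":[[0,0,-0.06],[0,0,-0.06],[0,0,-0.06],[0,0,-0.04],[0,0,0]],"turn":[[0,0,0],[0,0,0],[0,0,0],[0,0,0],[0,0,0]],"grip":[0.1,0.1,0.1,0.1,0.1]}' 60 | grep -E 'pos|force'
python3 -m creep '{"translation":[[0,0,0.2],[0,0,0.22],[0,-0.365,0],[0,-0.36,0],[0,0,0]],"turn":[[0,0,0],[0,0,0],[0,0,0],[0,0,0],[0,0,0]],"grip":[0.1,0.1,0.1,0.1,0.1]}' 60 | grep -E 'pos|force'
python3 -m creep '{"translation":[[0,0,0],[0,0,-0.1],[0,0,-0.1],[0,0,0]],"turn":[[0,0,0],[0,0,0],[0,0,0],[0,0,0]],"grip":[0.1,0.1,0.1,0.1]}' 60 | grep -E 'pos|force'
python3 bl.py; python3 go.py .5488 -.0693 .119 175
```

```text
tool_pos: [0.5537, -0.0124, 0.1183]
force: [-1.2, 0.6, -4.4]
grasp_force: 60.0
tool_pos: [0.5478, -0.0738, 0.0832]
force: [-0.6, -0.1, -3.3]
grasp_force: 60.0
tool_pos: [0.5499, -0.0698, 0.1016]
force: [-0.0, -0.1, -2.7]
grasp_force: 60.0
c1 35 top z 0.0944 ctr [ 0.604  -0.0708  0.0942]
c2 49 top z 0.1094 ctr [ 0.615  -0.0132  0.1097]
c3 54 top z 0.1098 ctr [0.6208 0.0453 0.1098]
c4 59 top z 0.1103 ctr [0.6253 0.1029 0.1104]
t 26.02 pos [ 0.5494 -0.0699  0.1011] rot [1.80e+02 1.00e-01 1.75e+02] F [ 0.1 -0.6 -4. ] w 0.0175 gf 60.0
now [ 0.007  0.007 -0.224] after [ 0.008  0.006 -0.224] len mm 18 turn [0.0001 0.0005 0.0001]
```

```bash
python3 -m creep '{"translation":[[0,0,-0.06],[0,0,-0.06],[0,0,-0.06],[0,0,-0.04],[0,0,0]],"turn":[[0,0,0],[0,0,0],[0,0,0],[0,0,0],[0,0,0]],"grip":[0.1,0.1,0.1,0.1,0.1]}' 60 | grep -E 'pos|force'
python3 -m creep '{"translation":[[0,0,0.2],[0,0,0.22],[0,0,0],[0.3,0,0],[0.5,0,0]],"turn":[[0,0,0],[0,0,0],[0,0,0],[0,0,0],[0,0,0]],"grip":[0.1,0.1,0.1,0.1,0.1]}' 60 | grep -E 'pos|force'
python3 -m creep '{"translation":[[0.45,0,0],[0,0,-0.4],[0,0,0]],"turn":[[0,0,0],[0,0,0],[0,0,0]],"grip":[0.1,0.1,0.1]}' 60 | grep -E 'pos|force'
python3 bl.py; python3 go.py .463 .320 .09 175
```

```text
tool_pos: [0.5486, -0.0702, 0.1183]
force: [-0.5, -0.5, -4.2]
grasp_force: 60.0
tool_pos: [0.4855, -0.0651, 0.0845]
force: [-0.8, -0.6, -3.6]
grasp_force: 60.0
tool_pos: [0.4516, -0.0615, 0.1187]
force: [-0.4, -0.6, -3.9]
grasp_force: 60.0
c1 44 top z 0.1098 ctr [ 0.6102 -0.0694  0.1099]
c2 52 top z 0.109 ctr [ 0.6148 -0.0124  0.1093]
c3 51 top z 0.1096 ctr [0.6207 0.0455 0.1098]
c4 58 top z 0.1107 ctr [0.6259 0.1025 0.1106]
t 27.7 pos [ 0.4508 -0.0615  0.1174] rot [179.9   0.2 175. ] F [-0.2 -0.3 -4. ] w 0.0176 gf 60.0
now [0.268 4.763 0.347] after [0.263 4.764 0.342] len mm 383 turn [ 0.0004  0.0012 -0.0002]
```

```bash
python3 -m creep '{"translation":[[0.038,0.68,0],[0.038,0.68,0],[0.038,0.68,0],[0.038,0.68,0],[0.038,0.68,0]],"turn":[[0,0,0],[0,0,0],[0,0,0],[0,0,0],[0,0,0]],"grip":[0.1,0.1,0.1,0.1,0.1]}' 60 | grep -E 'pos|force'
python3 -m creep '{"translation":[[0.038,0.68,0],[0.035,0.68,0],[0,0,0.2],[0,0,0.14],[0,0,0]],"turn":[[0,0,0],[0,0,0],[0,0,0],[0,0,0],[0,0,0]],"grip":[0.1,0.1,0.1,0.1,0.1]}' 60 | grep -E 'pos|force'
python3 go.py .463 .320 .0765 175
```

```text
tool_pos: [0.4578, 0.2123, 0.115]
force: [1.3, -0.2, -3.6]
grasp_force: 60.0
tool_pos: [0.461, 0.3171, 0.087]
force: [-0.3, -0.1, -3.8]
grasp_force: 60.0
t 28.95 pos [0.461  0.3171 0.087 ] rot [-1.798e+02 -1.000e-01  1.748e+02] F [-0.3 -0.1 -3.8] w 0.0177 gf 60.0
now [-0.022  0.038  0.131] after [-0.021  0.038  0.132] len mm 11 turn [-0.0011 -0.0008 -0.0009]
```

```bash
python3 -m creep '{"translation":[[0,0,0.07],[0,0,0.04],[0,0,0.01],[0,0,0],[0,0,0]],"turn":[[0,0,0],[0,0,0],[0,0,0],[0,0,0],[0,0,0]],"grip":[0.1,0.1,0.1,0.1,0.1]}' | grep -E 'pos|force'
python3 -m creep '{"translation":[[0,0,0.01],[0,0,0.01],[0,0,0]],"turn":[[0,0,0],[0,0,0],[0,0,0]],"grip":[0.1,0.1,0.1]}' | grep -E 'pos|force'
```

```text
tool_pos: [0.4617, 0.3199, 0.0798]
force: [-0.1, 0.4, -3.5]
grasp_force: 60.0
tool_pos: [0.4615, 0.3196, 0.0778]
force: [-0.0, -0.6, -2.7]
grasp_force: 60.0
```

```bash
python3 -m creep '{"translation":[[0,0,0.01],[0,0,0.01],[0,0,0]],"turn":[[0,0,0],[0,0,0],[0,0,0]],"grip":[0.1,0.1,0.1]}' | grep -E 'pos|force'
python3 -m creep '{"translation":[[0,0,0],[0,0,0],[0,0,0],[0,0,0],[0,0,0]],"turn":[[0,0,0],[0,0,0],[0,0,0],[0,0,0],[0,0,0]],"grip":[0.4,0.6,0.6,0.6,0.6]}' | grep -E 'pos|force|width'
python3 -m creep '{"translation":[[0,0,-0.4],[0,0,-0.6],[0,0,-0.7],[0,0,0]],"turn":[[0,0,0],[0,0,0],[0,0,0],[0,0,0]],"grip":[0.6,0.6,0.6,0.6]}' | grep -E 'pos|force|width'
python3 go.py .6233 .0995 .19 175
```

```text
tool_pos: [0.4616, 0.3198, 0.0767]
force: [-1.4, -1.5, 1.2]
grasp_force: 60.0
tool_pos: [0.4616, 0.3197, 0.0764]
force: [-0.3, 0.3, -0.4]
grip_width: 0.0511
grasp_force: 0.0
tool_pos: [0.4642, 0.3215, 0.2178]
force: [0.2, -0.3, -0.1]
grip_width: 0.0522
grasp_force: 0.0
t 31.45 pos [0.4642 0.3215 0.2178] rot [179.6   0.4 175. ] F [ 0.2 -0.3 -0.1] w 0.0522 gf 0.0
now [-2.222 -2.592  0.344] after [-2.222 -2.591  0.347] len mm 275 turn [ 0.0023  0.0022 -0.0002]
```

Poker back on the mat. Next: move over blank 4.

```bash
python3 -m creep '{"translation":[[-0.373,-0.433,0],[-0.373,-0.433,0],[-0.373,-0.433,0],[-0.373,-0.433,0],[-0.373,-0.433,0]],"turn":[[0,0,0],[0,0,0],[0,0,0],[0,0,0],[0,0,0]],"grip":[0.5,0.5,0.5,0.5,0.5]}' 20 | grep -E 'pos|force'
python3 -m creep '{"translation":[[-0.373,-0.433,0],[0,0,0.4],[0,0,0.3],[0,0,0],[0,0,0]],"turn":[[0,0,0],[0,0,0],[0,0,0],[0,0,0],[0,0,0]],"grip":[0.5,0.5,0.5,0.5,0.5]}' 20 | grep -E 'pos|rot|force'
python3 - <<'E'
from h import *
c=cam('wrist');P=cloud(c);save(c,'w8.png')
g=c['frame'].astype(int)
m=(P[...,2]>.104)&(P[...,2]<.116)&(g[...,0]>1.6*g[...,1]);n,lab,st,ce=cv2.connectedComponentsWithStats(m.astype(np.uint8))
for i in range(1,n):
    if st[i,4]>150: q=P[lab==i]; print(st[i],(q.min(0)/2+q.max(0)/2).round(4),np.ptp(q,axis=0).round(3),cv2.minEnclosingCircle(q[:,:2].astype(np.float32)))
c=cam('top');P=cloud(c);h=cv2.cvtColor(c['frame'],cv2.COLOR_RGB2HSV)
u,v=np.meshgrid(np.arange(640),np.arange(400))
mm=((h[...,1]<60)&(u>400)&(u<490)&(v>165)&(v<245)).astype(np.uint8);cs=max(cv2.findContours(mm,0,1)[0],key=cv2.contourArea);(x,y),_,_=cv2.fitEllipse(cs);print('bat',world(c,x,y,.014)[:2],cv2.contourArea(cs))
E
python3 go.py .625 .0995 .069 175
```

```text
tool_pos: [0.5953, 0.1329, 0.2113]
force: [0.1, 1.3, 0.0]
grasp_force: 0.0
tool_pos: [0.622, 0.0971, 0.1569]
tool_rot: [180.0, 0.0, 175.0]
force: [1.1, -0.3, 1.3]
grasp_force: 0.0
[ 102  183   44   39 1276] [ 0.6107 -0.0707  0.1088] [0.034 0.035 0.009] ((0.6109998226165771, -0.07091187685728073), 0.018253013491630554)
[ 169  183   42   40 1257] [ 0.616  -0.0133  0.1084] [0.035 0.036 0.009] ((0.616364061832428, -0.013369976542890072), 0.018050644546747208)
[ 236  183   41   40 1232] [0.6207 0.0444 0.1084] [0.034 0.035 0.009] ((0.6212973594665527, 0.044343218207359314), 0.017875002697110176)
[ 302  184   41   39 1229] [0.6262 0.1017 0.109 ] [0.034 0.035 0.01 ] ((0.6262850761413574, 0.10191711783409119), 0.017827268689870834)
bat [ 0.47735218 -0.33039728] 2389.5
t 32.8 pos [0.6225 0.0972 0.1577] rot [1.80e+02 1.00e-01 1.75e+02] F [-0.1  0.3  0.3] w 0.0434 gf 0.0
now [-0.026  0.03   1.109] after [-0.028  0.031  1.109] len mm 89 turn [ 0.0002  0.0007 -0.0001]
```

View pics/w8.png

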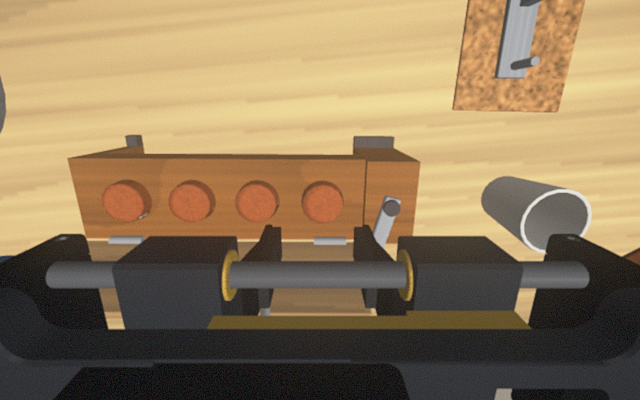

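```bash
python3 -m creep '{"translation":[[-0.042,0.026,0.4],[0,0,0.4],[0,0,0.2],[0,0,0.1],[0,0,0]],"turn":[[0,0,0],[0,0,0],[0,0,0],[0,0,0],[0,0,0]],"grip":[0.5,0.5,0.5,0.5,0.5]}' 20 | grep -E 'pos|force'
python3 -m creep '{"translation":[[0,0,0],[0,0,0],[0,0,0],[0,0,0]],"turn":[[0,0,0],[0,0,0],[0,0,0],[0,0,0]],"grip":[0.35,0.35,0.35,0.35]}' 20 | grep -E 'pos|force|width'
```

```text
tool_pos: [0.6256, 0.0988, 0.0689]
force: [-0.4, -0.2, -0.3]
grasp_force: 0.0
tool_pos: [0.6264, 0.1, 0.0695]
force: [2.1, 3.6, 4.5]
grip_width: 0.0352
grasp_force: 20.0
```

```bash
python3 -m creep '{"translation":[[0,0,-0.1],[0,0,-0.3],[0,0,-0.5],[0,0,-0.4],[0.097,-0.588,0]],"turn":[[0,0,0],[0,0,0],[0,0,0],[0,0,0],[0,0,0]],"grip":[0.35,0.35,0.35,0.35,0.35]}' 20 | grep -E 'pos|force|width'
python3 -m creep '{"translation":[[0.097,-0.588,0],[0.097,-0.588,0],[0.097,-0.588,0],[0.097,-0.588,0],[0.097,-0.588,0]],"turn":[[0,0,0],[0,0,0],[0,0,0],[0,0,0],[0,0,0]],"grip":[0.35,0.35,0.35,0.35,0.35]}' 20 | grep -E 'pos|force|width'
python3 -m creep '{"translation":[[0.097,-0.588,0],[0.097,-0.588,0],[0.097,-0.588,0],[0.097,-0.588,0],[0,0,0.4]],"turn":[[0,0,0],[0,0,0],[0,0,0],[0,0,0],[0,0,0]],"grip":[0.35,0.35,0.35,0.35,0.35]}' 20 | grep -E 'pos|force|width'
python3 go.py .5084 -.3624 .01 175; python3 bl.py; python3 -c "from cell import env;print(env.get_obs()['qpos'])"
```

```text
tool_pos: [0.6146, 0.0557, 0.1742]
force: [0.3, -0.2, -0.8]
grip_width: 0.0354
grasp_force: 20.0
tool_pos: [0.5519, -0.1808, 0.1715]
force: [0.2, 0.0, 0.3]
grip_width: 0.0352
grasp_force: 20.0
tool_pos: [0.5031, -0.3706, 0.1419]
force: [0.3, 0.0, -0.5]
grip_width: 0.0349
grasp_force: 20.0
t 35.8 pos [ 0.5031 -0.3706  0.1419] rot [-179.7    0.   174.4] F [ 0.3  0.  -0.5] w 0.0349 gf 20.0
now [-0.054  0.119  1.648] after [-0.057  0.108  1.649] len mm 132 turn [-0.0019  0.0003 -0.0031]
c1 46 top z 0.1096 ctr [ 0.6106 -0.0698  0.1099]
c2 52 top z 0.1098 ctr [ 0.6152 -0.013   0.1098]
c3 54 top z 0.1097 ctr [0.621  0.0452 0.1096]
c4 21 top z 0.0896 ctr [0.6115 0.0967 0.0917]
[  1.46821027  19.93520451  39.88792262  92.8607252  -13.0220626
  72.40189339 128.33058313]
```

```bash
python3 -m creep '{"translation":[[0,0.03,0.5],[0,0,0.5],[0,0,0.4],[0,0,0.1],[0,0,0]],"turn":[[0,0,0],[0,0,0],[0,0,0],[0,0,0],[0,0,0]],"grip":[0.35,0.35,0.35,0.35,0.35]}' 20 | grep -E 'pos|force|width'
python3 -m creep '{"translation":[[0,0,0.05],[0,0,0],[0,0,0]],"turn":[[0,0,0],[0,0,0],[0,0,0]],"grip":[0.35,0.35,0.35]}' 20
python3 go.py .5084 -.3624 .0 175
```

```text
tool_pos: [0.5065, -0.3605, 0.0204]
force: [0.3, -1.1, -0.2]
grip_width: 0.0352
grasp_force: 20.0
time_s: 36.85
tool_pos: [0.5073, -0.3608, 0.017]
tool_rot: [-180.0, 0.1, 175.0]
force: [-0.5, -0.4, -0.4]
grip_width: 0.0355
grasp_force: 20.0
t 36.85 pos [ 0.5073 -0.3608  0.017 ] rot [-1.80e+02  1.00e-01  1.75e+02] F [-0.5 -0.4 -0.4] w 0.0355 gf 20.0
now [-0.015 -0.018  0.213] after [-0.015 -0.018  0.213] len mm 17 turn [-0.0001  0.0003 -0.0001]
```

```bash
python3 -m creep '{"translation":[[0,0,0.1],[0,0,0.07],[0,0,0.03],[0,0,0],[0,0,0]],"turn":[[0,0,0],[0,0,0],[0,0,0],[0,0,0],[0,0,0]],"grip":[0.35,0.35,0.35,0.35,0.35]}' 20 | grep -E 'pos|force'
python3 -m creep '{"translation":[[0,0,0.02],[0,0,0]],"turn":[[0,0,0],[0,0,0]],"grip":[0.35,0.35]}' 20 | grep -E 'pos|force'
python3 -m creep '{"translation":[[0,0,0.02],[0,0,0]],"turn":[[0,0,0],[0,0,0]],"grip":[0.35,0.35]}' 20 | grep -E 'pos|force'
python3 -c "
from h import *
P=cloud(cam('scene'));q=P[(abs(P[...,0]-.4774)<.05)&(abs(P[...,1]+.3304)<.05)]
print(np.median(q[:,2]))"
```

```text
tool_pos: [0.507, -0.3608, 0.0004]
force: [-0.8, -0.0, -0.3]
grasp_force: 20.0
tool_pos: [0.5069, -0.3606, -0.0013]
force: [1.6, 1.0, -0.0]
grasp_force: 20.0
tool_pos: [0.5074, -0.3608, -0.0024]
force: [0.3, 0.8, 1.6]
grasp_force: 20.0
0.2796627333853509
```

```bash
python3 -m creep '{"translation":[[0,0,0.01],[0,0,0]],"turn":[[0,0,0],[0,0,0]],"grip":[0.35,0.35]}' 20 | grep -E 'pos|force'
python3 -m creep '{"translation":[[0,0,0],[0,0,0],[0,0,0],[0,0,0]],"turn":[[0,0,0],[0,0,0],[0,0,0],[0,0,0]],"grip":[0.5,0.5,0.5,0.5]}' 20 | grep -E 'pos|force|width'
python3 -m creep '{"translation":[[0,0,-0.3],[0,0,-0.6],[0,0,-0.7],[0,0,-0.5],[0,0,0]],"turn":[[0,0,0],[0,0,0],[0,0,0],[0,0,0],[0,0,0]],"grip":[0.5,0.5,0.5,0.5,0.5]}' 20 | grep -E 'pos|force|width'
python3 go.py .6207 .0418 .17 175
```

```text
tool_pos: [0.5076, -0.3608, -0.0027]
force: [-0.1, 1.9, 6.2]
grasp_force: 20.0
tool_pos: [0.5068, -0.3606, -0.0039]
force: [0.1, 0.4, -0.3]
grip_width: 0.0439
grasp_force: 0.0
tool_pos: [0.5088, -0.3624, 0.1683]
force: [-0.1, -0.7, -0.9]
grip_width: 0.0436
grasp_force: 0.0
t 39.4 pos [ 0.5088 -0.3624  0.1683] rot [-179.8    0.4  175. ] F [-0.1 -0.7 -0.9] w 0.0436 gf 0.0
now [-0.95   5.156 -0.028] after [-0.954  5.155 -0.021] len mm 419 turn [-0.0008  0.0021 -0.0002]
```

```bash
python3 -m creep '{"translation":[[-0.106,0.573,0],[-0.106,0.573,0],[-0.106,0.573,0],[-0.106,0.573,0],[-0.106,0.573,0]],"turn":[[0,0,0],[0,0,0],[0,0,0],[0,0,0],[0,0,0]],"grip":[0.5,0.5,0.5,0.5,0.5]}' 20 | grep -E 'pos'
python3 -m creep '{"translation":[[-0.106,0.573,0],[-0.106,0.573,0],[-0.106,0.573,0],[-0.106,0.573,0],[0,0,0.3]],"turn":[[0,0,0],[0,0,0],[0,0,0],[0,0,0],[0,0,0]],"grip":[0.5,0.5,0.5,0.5,0.5]}' 20 | grep -E 'pos'
python3 -m creep '{"translation":[[0,0,0.3],[0,0,0],[0,0,0]],"turn":[[0,0,0],[0,0,0],[0,0,0]],"grip":[0.5,0.5,0.5]}' 20 | grep -E 'pos'
python3 - <<'E'
from h import *
c=cam('top');h=cv2.cvtColor(c['frame'],cv2.COLOR_RGB2HSV)
u,v=np.meshgrid(np.arange(640),np.arange(400))
g=c['frame'].astype(int);red=((g[...,0]>1.6*g[...,1])&(g[...,0]>50)&(u>400)&(u<500)&(v>150)&(v<260))
mm=(((h[...,1]<60)|red)&(u>400)&(u<500)&(v>160)&(v<255)).astype(np.uint8);cs=max(cv2.findContours(mm,0,1)[0],key=cv2.contourArea);(x,y),_,_=cv2.fitEllipse(cv2.convexHull(cs));print('bat',world(c,x,y,.014)[:2],cv2.contourArea(cs))
print('blank',world(c,u[red].mean(),v[red].mean(),.034)[:2],red.sum())
E
python3 go.py .6205 .0415 .0695 175
```

```text
tool_pos: [0.5688, -0.1343, 0.163]
tool_pos: [0.6203, 0.0502, 0.1399]
tool_pos: [0.6192, 0.0434, 0.1166]
bat [ 0.47732207 -0.33041495] 2390.5
blank [ 0.50456377 -0.35675059] 95
t 41.08 pos [0.6196 0.0434 0.1171] rot [1.80e+02 1.00e-01 1.75e+02] F [0.2 0.5 0. ] w 0.0435 gf 0.0
now [-0.012 -0.024  0.596] after [-0.013 -0.023  0.596] len mm 48 turn [ 0.0001  0.0004 -0.0003]
```

```bash
python3 -m creep '{"translation":[[-0.012,-0.024,0.25],[0,0,0.25],[0,0,0.09],[0,0,0],[0,0,0]],"turn":[[0,0,0],[0,0,0],[0,0,0],[0,0,0],[0,0,0]],"grip":[0.5,0.5,0.5,0.5,0.4]}' 20 | grep -E 'pos|force'
python3 -m creep '{"translation":[[0,0,0],[0,0,0],[0,0,0],[0,0,-0.1],[0,0,-0.3]],"turn":[[0,0,0],[0,0,0],[0,0,0],[0,0,0],[0,0,0]],"grip":[0.35,0.35,0.35,0.35,0.35]}' 20 | grep -E 'pos|force|width'
python3 -m creep '{"translation":[[0,0,-0.5],[0,0,-0.4],[0,0,0]],"turn":[[0,0,0],[0,0,0],[0,0,0]],"grip":[0.35,0.35,0.35]}' 20 | grep -E 'pos|force|width'
python3 go.py .4472 -.3608 .17 175
```

```text
tool_pos: [0.6203, 0.0417, 0.0695]
force: [0.1, -0.4, -0.2]
grasp_force: 0.0
tool_pos: [0.6182, 0.0409, 0.1001]
force: [-0.2, 0.1, -0.3]
grip_width: 0.0353
grasp_force: 20.0
tool_pos: [0.6215, 0.0404, 0.1765]
force: [0.1, -0.2, 0.1]
grip_width: 0.0349
grasp_force: 20.0
t 42.7 pos [0.6215 0.0404 0.1765] rot [180.    0.3 174.9] F [ 0.1 -0.2  0.1] w 0.0349 gf 20.0
now [ 1.726 -5.188  0.071] after [ 1.733 -5.186  0.081] len mm 437 turn [ 0.0001  0.0016 -0.0005]
```

```bash
python3 -m creep '{"translation":[[0.192,-0.576,0],[0.192,-0.576,0],[0.192,-0.576,0],[0.192,-0.576,0],[0.192,-0.576,0]],"turn":[[0,0,0],[0,0,0],[0,0,0],[0,0,0],[0,0,0]],"grip":[0.35,0.35,0.35,0.35,0.35]}' 20 | grep -E 'pos'
python3 -m creep '{"translation":[[0.192,-0.576,0],[0.192,-0.576,0],[0.192,-0.576,0],[0.192,-0.576,0],[0,0,0]],"turn":[[0,0,0],[0,0,0],[0,0,0],[0,0,0],[0,0,0]],"grip":[0.35,0.35,0.35,0.35,0.35]}' 20 | grep -E 'pos'
python3 -m creep '{"translation":[[0,0,0.6],[0,0,0.6],[0,0,0.4],[0,0,0],[0,0,0]],"turn":[[0,0,0],[0,0,0],[0,0,0],[0,0,0],[0,0,0]],"grip":[0.35,0.35,0.35,0.35,0.35]}' 20 | grep -E 'pos'
python3 go.py .4472 -.3608 0 175
```

```text
tool_pos: [0.5211, -0.1828, 0.1719]
tool_pos: [0.4411, -0.3641, 0.1723]
tool_pos: [0.4464, -0.3595, 0.046]
t 44.58 pos [ 0.4464 -0.3595  0.046 ] rot [-180.    0.  175.] F [ 0.3 -0.2  0.3] w 0.0354 gf 20.0
now [-0.011 -0.015  0.576] after [-0.011 -0.016  0.576] len mm 46 turn [-0.0001  0.0002 -0.    ]
```

```bash
python3 -m creep '{"translation":[[-0.011,-0.015,0.3],[0,0,0.2],[0,0,0.07],[0,0,0.02],[0,0,0]],"turn":[[0,0,0],[0,0,0],[0,0,0],[0,0,0],[0,0,0]],"grip":[0.35,0.35,0.35,0.35,0.35]}' 20 | grep -E 'pos|force'
python3 -m creep '{"translation":[[0,0,0.02],[0,0,0]],"turn":[[0,0,0],[0,0,0]],"grip":[0.35,0.35]}' 20 | grep -E 'pos|force'
```

```text
tool_pos: [0.447, -0.3609, -0.0015]
force: [-0.1, 0.0, 0.5]
grasp_force: 20.0
tool_pos: [0.4475, -0.3611, -0.0023]
force: [0.4, 0.4, 6.1]
grasp_force: 20.0
```

```bash
python3 -m creep '{"translation":[[0,0,0],[0,0,0],[0,0,0],[0,0,0],[0,0,-0.3]],"turn":[[0,0,0],[0,0,0],[0,0,0],[0,0,0],[0,0,0]],"grip":[0.5,0.5,0.5,0.5,0.5]}' 20 | grep -E 'pos|force|width'
python3 -m creep '{"translation":[[0,0,-0.6],[0,0,-0.7],[0,0,-0.5],[0,0,0]],"turn":[[0,0,0],[0,0,0],[0,0,0],[0,0,0]],"grip":[0.5,0.5,0.5,0.5]}' 20 | grep -E 'pos|force|width'
python3 go.py .6152 -.0162 .17 175
```

```text
tool_pos: [0.4451, -0.3595, 0.0189]
force: [0.6, -0.2, 0.1]
grip_width: 0.0435
grasp_force: 0.0
tool_pos: [0.4484, -0.3623, 0.1679]
force: [0.2, -0.2, -1.1]
grip_width: 0.0437
grasp_force: 0.0
t 46.58 pos [ 0.4484 -0.3623  0.1679] rot [-179.9    0.4  175. ] F [ 0.2 -0.2 -1.1] w 0.0437 gf 0.0
now [-1.697  4.492 -0.026] after [-1.7    4.491 -0.026] len mm 384 turn [-0.0007  0.002  -0.0002]
```

```bash
python3 -m creep '{"translation":[[-0.212,0.561,0],[-0.212,0.561,0],[-0.212,0.561,0],[-0.212,0.561,0],[-0.212,0.561,0]],"turn":[[0,0,0],[0,0,0],[0,0,0],[0,0,0],[0,0,0]],"grip":[0.5,0.5,0.5,0.5,0.5]}' 20 | grep -E 'pos'
python3 -m creep '{"translation":[[-0.212,0.561,0],[-0.212,0.561,0],[-0.212,0.561,0],[0,0,0.3],[0,0,0.3]],"turn":[[0,0,0],[0,0,0],[0,0,0],[0,0,0],[0,0,0]],"grip":[0.5,0.5,0.5,0.5,0.5]}' 20 | grep -E 'pos'
python3 -m creep '{"translation":[[0,0,0],[0,0,0]],"turn":[[0,0,0],[0,0,0]],"grip":[0.5,0.5]}' 20 | grep -E 'pos'
cat > bat.py <<'E'
from h import *
c=cam('top');h=cv2.cvtColor(c['frame'],cv2.COLOR_RGB2HSV)
u,v=np.meshgrid(np.arange(640),np.arange(400))
g=c['frame'].astype(int);red=((g[...,0]>1.6*g[...,1])&(g[...,0]>50)&(u>400)&(u<500)&(v>150)&(v<260))
mm=(((h[...,1]<60)|red)&(u>400)&(u<500)&(v>160)&(v<255)).astype(np.uint8);cs=max(cv2.findContours(mm,0,1)[0],key=cv2.contourArea);(x,y),ax,_=cv2.fitEllipse(cv2.convexHull(cs));print('bat',world(c,x,y,.014)[:2].round(4),np.round(ax,1))
n,lab,st,ce=cv2.connectedComponentsWithStats(red.astype(np.uint8))
for i in range(1,n):
    if st[i,4]>20:print('blank',world(c,*ce[i],.034)[:2].round(4),st[i,4])
E
python3 bat.py
python3 go.py .6152 -.0162 .0695 175
```

```text
tool_pos: [0.5506, -0.1428, 0.1631]
tool_pos: [0.6127, -0.0139, 0.1142]
tool_pos: [0.6133, -0.0151, 0.1165]
bat [ 0.4774 -0.3305] [54.8 57. ]
blank [ 0.505  -0.3568] 95
blank [ 0.445  -0.3573] 95
t 48.12 pos [ 0.6138 -0.0151  0.1172] rot [1.800e+02 1.000e-01 1.749e+02] F [-0.1 -1.5 -0.7] w 0.0437 gf 0.0
now [-0.018 -0.012  0.596] after [-0.019 -0.012  0.596] len mm 48 turn [ 0.0001  0.0004 -0.0003]
```

```bash
python3 -m creep '{"translation":[[-0.018,-0.012,0.25],[0,0,0.25],[0,0,0.09],[0,0,0],[0,0,0]],"turn":[[0,0,0],[0,0,0],[0,0,0],[0,0,0],[0,0,0]],"grip":[0.5,0.5,0.5,0.5,0.4]}' 20 | grep -E 'pos|force'
python3 -m creep '{"translation":[[0,0,0],[0,0,0],[0,0,0],[0,0,-0.1],[0,0,-0.3]],"turn":[[0,0,0],[0,0,0],[0,0,0],[0,0,0],[0,0,0]],"grip":[0.35,0.35,0.35,0.35,0.35]}' 20 | grep -E 'pos|force|width'
python3 -m creep '{"translation":[[0,0,-0.5],[0,0,-0.4],[0,0,0]],"turn":[[0,0,0],[0,0,0],[0,0,0]],"grip":[0.35,0.35,0.35]}' 20 | grep -E 'pos|force|width'
python3 go.py .5072 -.3008 .17 175
```

```text
tool_pos: [0.615, -0.016, 0.0695]
force: [-0.2, 0.5, 0.5]
grasp_force: 0.0
tool_pos: [0.6131, -0.0165, 0.1002]
force: [0.0, 0.0, 0.6]
grip_width: 0.0352
grasp_force: 20.0
tool_pos: [0.6163, -0.0173, 0.1764]
force: [-0.2, 0.2, -0.2]
grip_width: 0.0357
grasp_force: 20.0
t 49.75 pos [ 0.6163 -0.0173  0.1764] rot [-180.     0.3  174.9] F [-0.2  0.2 -0.2] w 0.0357 gf 20.0
now [ 1.044 -3.651  0.075] after [ 1.049 -3.65   0.08 ] len mm 304 turn [-0.      0.0017 -0.0005]
```

```bash
python3 -m creep '{"translation":[[0.174,-0.608,0],[0.174,-0.608,0],[0.174,-0.608,0],[0.174,-0.608,0],[0.174,-0.608,0]],"turn":[[0,0,0],[0,0,0],[0,0,0],[0,0,0],[0,0,0]],"grip":[0.35,0.35,0.35,0.35,0.35]}' 20 | grep -E 'pos'
python3 -m creep '{"translation":[[0.174,-0.608,0],[0,0,0],[0,0,0.6],[0,0,0.6],[0,0,0.4]],"turn":[[0,0,0],[0,0,0],[0,0,0],[0,0,0],[0,0,0]],"grip":[0.35,0.35,0.35,0.35,0.35]}' 20 | grep -E 'pos'
python3 -m creep '{"translation":[[0,0,0],[0,0,0]],"turn":[[0,0,0],[0,0,0]],"grip":[0.35,0.35]}' 20 | grep -E 'pos'
python3 go.py .5072 -.3008 0 175
```

```text
tool_pos: [0.522, -0.2537, 0.172]
tool_pos: [0.5041, -0.2974, 0.0418]
tool_pos: [0.5064, -0.2995, 0.046]
t 51.25 pos [ 0.5064 -0.2995  0.046 ] rot [-180.    0.  175.] F [-0.4  0.1 -0.1] w 0.035 gf 20.0
now [-0.011 -0.016  0.575] after [-0.011 -0.016  0.575] len mm 46 turn [-0.0001  0.0003 -0.    ]
```

```bash
python3 -m creep '{"translation":[[-0.011,-0.01,0.3],[0,0,0.2],[0,0,0.07],[0,0,0.02],[0,0,0]],"turn":[[0,0,0],[0,0,0],[0,0,0],[0,0,0],[0,0,0]],"grip":[0.35,0.35,0.35,0.35,0.35]}' 20 | grep -E 'pos|force'
python3 -m creep '{"translation":[[0,0,0.02],[0,0,0]],"turn":[[0,0,0],[0,0,0]],"grip":[0.35,0.35]}' 20 | grep -E 'pos|force'
python3 -m creep '{"translation":[[0,0,0],[0,0,0],[0,0,0],[0,0,0],[0,0,-0.3]],"turn":[[0,0,0],[0,0,0],[0,0,0],[0,0,0],[0,0,0]],"grip":[0.48,0.48,0.48,0.48,0.48]}' 20 | grep -E 'pos|force|width'
python3 -m creep '{"translation":[[0,0,-0.6],[0,0,-0.7],[0,0,-0.5],[0,0,0]],"turn":[[0,0,0],[0,0,0],[0,0,0],[0,0,0]],"grip":[0.5,0.5,0.5,0.5]}' 20 | grep -E 'pos|force|width'
python3 go.py .6098 -.0737 .17 175
```

```text
tool_pos: [0.507, -0.3005, -0.0015]
force: [0.8, -0.5, -0.2]
grasp_force: 20.0
tool_pos: [0.5073, -0.3005, -0.0022]
force: [-2.7, 2.6, 5.5]
grasp_force: 20.0
tool_pos: [0.505, -0.2992, 0.0188]
force: [-0.1, -0.4, 0.7]
grip_width: 0.0417
grasp_force: 0.0
tool_pos: [0.5087, -0.3016, 0.1681]
force: [-0.3, 0.2, 0.3]
grip_width: 0.0438
grasp_force: 0.0
t 53.25 pos [ 0.5087 -0.3016  0.1681] rot [-179.9    0.4  175. ] F [-0.3  0.2  0.3] w 0.0438 gf 0.0
now [-1.009  2.949 -0.022] after [-1.011  2.949 -0.024] len mm 249 turn [-0.0005  0.0022 -0.0002]
```

```bash
python3 -m creep '{"translation":[[-0.202,0.59,0],[-0.202,0.59,0],[-0.202,0.59,0],[-0.202,0.59,0],[-0.202,0.59,0]],"turn":[[0,0,0],[0,0,0],[0,0,0],[0,0,0],[0,0,0]],"grip":[0.5,0.5,0.5,0.5,0.5]}' 20 | grep -E 'pos'
python3 -m creep '{"translation":[[0,0,0.3],[0,0,0.3],[0,0,0],[0,0,0]],"turn":[[0,0,0],[0,0,0],[0,0,0],[0,0,0]],"grip":[0.5,0.5,0.5,0.5]}' 20 | grep -E 'pos'
python3 bat.py
python3 go.py .6098 -.0737 .0695 175
```

```text
tool_pos: [0.6076, -0.0706, 0.163]
tool_pos: [0.6079, -0.0725, 0.1166]
bat [ 0.4773 -0.3304] [54.9 56.9]
blank [ 0.5048 -0.2973] 94
blank [ 0.505 -0.357] 95
blank [ 0.4446 -0.3577] 98
t 54.42 pos [ 0.6083 -0.0725  0.1171] rot [1.800e+02 1.000e-01 1.749e+02] F [-1.  -0.4 -0.4] w 0.0438 gf 0.0
now [-0.02  -0.013  0.595] after [-0.02  -0.013  0.595] len mm 48 turn [ 0.      0.0004 -0.0003]
```

```bash
python3 -m creep '{"translation":[[-0.018,-0.012,0.25],[0,0,0.25],[0,0,0.09],[0,0,0],[0,0,0]],"turn":[[0,0,0],[0,0,0],[0,0,0],[0,0,0],[0,0,0]],"grip":[0.5,0.5,0.5,0.5,0.4]}' 20 | grep -E 'pos|force'
python3 -m creep '{"translation":[[0,0,0],[0,0,0],[0,0,0],[0,0,-0.1],[0,0,-0.3]],"turn":[[0,0,0],[0,0,0],[0,0,0],[0,0,0],[0,0,0]],"grip":[0.35,0.35,0.35,0.35,0.35]}' 20 | grep -E 'pos|force|width'
python3 -m creep '{"translation":[[0,0,-0.5],[0,0,-0.4],[0,0,0]],"turn":[[0,0,0],[0,0,0],[0,0,0]],"grip":[0.35,0.35,0.35]}' 20 | grep -E 'pos|force|width'
python3 bat.py; python3 go.py .4472 -.2998 .17 175
```

```text
tool_pos: [0.6095, -0.0734, 0.0695]
force: [0.4, 0.2, -0.3]
grasp_force: 0.0
tool_pos: [0.6077, -0.0734, 0.1003]
force: [-0.5, -0.3, -0.1]
grip_width: 0.0352
grasp_force: 20.0
tool_pos: [0.6108, -0.0744, 0.1765]
force: [0.0, 0.1, 0.1]
grip_width: 0.0351
grasp_force: 20.0
bat [ 0.4773 -0.3303] [54.9 57. ]
blank [ 0.5047 -0.2975] 94
blank [ 0.5048 -0.357 ] 93
blank [ 0.445  -0.3573] 96
t 56.1 pos [ 0.6096 -0.074   0.1745] rot [-1.800e+02  1.000e-01  1.749e+02] F [ 0.2  0.1 -0.9] w 0.0351 gf 20.0
now [ 1.773 -2.991  0.052] after [ 1.776 -2.989  0.056] len mm 278 turn [-0.      0.0007 -0.0003]
```

```bash
python3 -m creep '{"translation":[[0.296,-0.498,0],[0.296,-0.498,0],[0.296,-0.498,0],[0.296,-0.498,0],[0.296,-0.498,0]],"turn":[[0,0,0],[0,0,0],[0,0,0],[0,0,0],[0,0,0]],"grip":[0.35,0.35,0.35,0.35,0.35]}' 20 | grep -E 'pos'
python3 -m creep '{"translation":[[0.296,-0.498,0],[0,0,0],[0,0,0.6],[0,0,0.6],[0,0,0.4]],"turn":[[0,0,0],[0,0,0],[0,0,0],[0,0,0],[0,0,0]],"grip":[0.35,0.35,0.35,0.35,0.35]}' 20 | grep -E 'pos'
python3 -m creep '{"translation":[[0,0,0],[0,0,0]],"turn":[[0,0,0],[0,0,0]],"grip":[0.35,0.35]}' 20 | grep -E 'pos'
python3 go.py .4472 -.2998 0 175
```

```text
tool_pos: [0.4716, -0.2622, 0.1717]
tool_pos: [0.4453, -0.2968, 0.0418]
tool_pos: [0.4473, -0.299, 0.0459]
t 57.6 pos [ 0.4473 -0.299   0.0459] rot [-180.    0.  175.] F [ 0.  -0.3 -0.2] w 0.0353 gf 20.0
now [ 0.001 -0.01   0.573] after [ 0.001 -0.01   0.573] len mm 46 turn [-0.0001  0.0002  0.    ]
```

```bash
python3 -m creep '{"translation":[[0,-0.008,0.3],[0,0,0.2],[0,0,0.07],[0,0,0.02],[0,0,0]],"turn":[[0,0,0],[0,0,0],[0,0,0],[0,0,0],[0,0,0]],"grip":[0.35,0.35,0.35,0.35,0.35]}' 20 | grep -E 'pos|force'
python3 -m creep '{"translation":[[0,0,0.02],[0,0,0]],"turn":[[0,0,0],[0,0,0]],"grip":[0.35,0.35]}' 20 | grep -E 'pos|force'
python3 -m creep '{"translation":[[0,0,0],[0,0,0],[0,0,0],[0,0,0],[0,0,-0.3]],"turn":[[0,0,0],[0,0,0],[0,0,0],[0,0,0],[0,0,0]],"grip":[0.48,0.48,0.48,0.48,0.48]}' 20 | grep -E 'pos|force|width'
python3 -m creep '{"translation":[[0,0,-0.6],[0,0,-0.7],[0,0,-0.5],[0,0.6,0],[0,0.6,0]],"turn":[[0,0,0],[0,0,0],[0,0,0],[0,0,0],[0,0,0]],"grip":[0.5,0.5,0.5,0.5,0.5]}' 20 | grep -E 'pos|force|width'
python3 -m creep '{"translation":[[0,0.6,0],[0,0,0],[0,0,0],[0,0,0]],"turn":[[0,0,0],[0,0,0],[0,0,0],[0,0,0]],"grip":[0.5,0.5,0.5,0.5]}' 20 | grep -E 'pos|force|width'
python3 bat.py; python3 - <<'E'
from h import *
c=cam('top');P=cloud(c);save(c,'t9.png',None,1.25)
m=(P[...,2]>.13)&(P[...,2]<.16)&(abs(P[...,0]-.462)<.03)&(abs(P[...,1]-.32)<.03);print('handle',P[m].mean(0))
m=(np.hypot(P[...,0]-.477,P[...,1]+.33)<.08);q=P[m];print('bat z',np.percentile(q[:,2],[5,30,50,70,95]).round(4))
E
```

```text
tool_pos: [0.447, -0.2999, -0.0015]
force: [-0.2, -0.4, -1.5]
grasp_force: 20.0
tool_pos: [0.4473, -0.3, -0.0024]
force: [-1.6, 0.6, 4.8]
grasp_force: 20.0
tool_pos: [0.445, -0.2986, 0.019]
force: [-0.2, -0.0, 0.9]
grip_width: 0.0415
grasp_force: 0.0
tool_pos: [0.4553, -0.2033, 0.165]
force: [0.6, 0.6, -0.1]
grip_width: 0.0431
grasp_force: 0.0
tool_pos: [0.459, -0.1577, 0.1643]
force: [-0.2, 1.1, -1.1]
grip_width: 0.0438
grasp_force: 0.0
bat [ 0.4622 -0.3752] [27.  40.2]
handle [0.45981009 0.3187217  0.14637165]
bat z [0.0116 0.0147 0.0161 0.0173 0.0196]
```

View pics/t9.png

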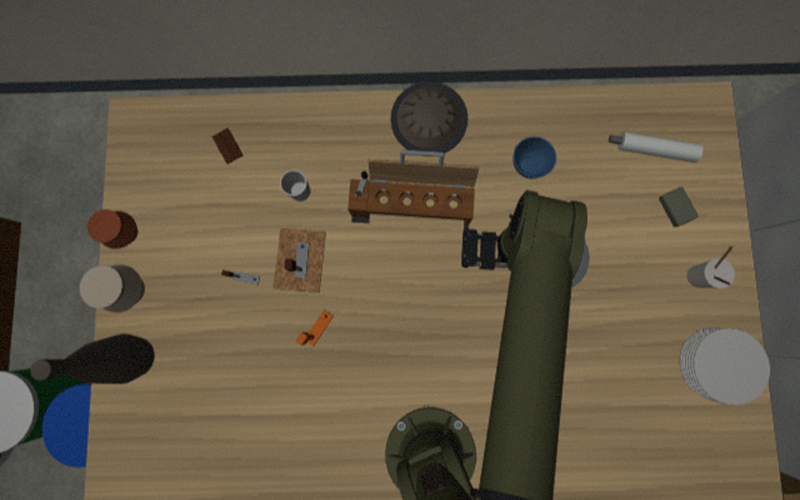

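The mould is empty and the poker stands on the mat, but the arm hides the bat. Moving the arm aside to check.

```bash
python3 -m creep '{"translation":[[0,0.6,-0.3],[0,0.7,0],[0,0.7,0],[0,0.7,0],[0,0.6,0]],"turn":[[0,0,0],[0,0,0],[0,0,0],[0,0,0],[0,0,0]],"grip":[0.5,0.5,0.5,0.5,0.5]}' | grep -E 'pos|force'
python3 -m creep '{"translation":[[0,0,0],[0,0,0]],"turn":[[0,0,0],[0,0,0]],"grip":[0.5,0.5]}' | grep -E 'pos|force'
python3 bat.py; python3 -c "
from h import *
c=cam('top');save(c,'t10.png',(390,140,490,250),5)
P=cloud(c);m=(np.hypot(P[...,0]-.477,P[...,1]+.33)<.08);q=P[m];print('bat z',np.percentile(q[:,2],[5,30,50,70,95]).round(4))"
```

```text
tool_pos: [0.4826, 0.1084, 0.1884]
force: [0.6, -0.9, 0.4]
grasp_force: 0.0
tool_pos: [0.4826, 0.1054, 0.1881]
force: [-0.4, -0.6, -0.2]
grasp_force: 0.0
bat [ 0.4773 -0.3305] [54.7 57.1]
blank [ 0.5048 -0.2973] 96
blank [ 0.505 -0.357] 94
blank [ 0.4454 -0.2966] 97
blank [ 0.445  -0.3572] 98
bat z [0.0116 0.0146 0.0164 0.0191 0.04  ]
```

View pics/t10.png

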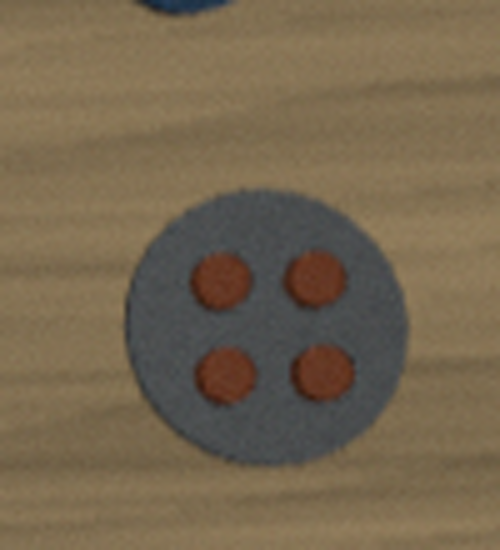

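All four blanks stand upright on the board, about 43 mm from its centre at most. The poker is on the mat and the lid and latch are open, so I'm handing in.

```bash
python3 -c "
from cell import env
print(env.sign_off())"
```

```text
the job is handed in; nothing more can be done
None
```

The job is handed in, and no verdict came back: the last camera check showed all four blanks upright on the ware board, the poker standing on its mat, and the lid and latch open, with the bowl and beaker not disturbed.

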